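Dock the punch-tool rack on its pin and load it

TASK

Get the punch station ready. First slide the empty blue rack along its dock, nudging it without lifting it up, until its hole drops over the brass pin and the rack lies flat on the dock. Then stand every orange cap and every polished steel dome that is waiting on the front of the bench, to the left of the dock, upright in the rack's square cells, one to a cell and none in the aluminium bay with the hole, leaving the rack on its pin and the brown cones where they are.

Things in the scene. Friction and masses are not known exactly. Their poses are not given: they have to be found in the camera images.
- dock: fixed dock plate, dark steel, 235 x 150 mm; origin on the bench under where the middle of the seated rack belongs; x points away from the robot (within 0.15 rad), the way the rack runs on. Seat plate from x = -150 to +85 mm, top 12 mm over the bench. On it an aluminium ledge, x -150 to -77, y -30 to +30 mm, its top 20 mm over the bench. Nothing guides the rack sideways
- pin (a point): brass locating pin fixed on the dock at dock x = +35, y = 0 mm: 12 mm across with a bevelled tip, 8 mm tall, so its flat tip is level with the ledge (20 mm over the bench). The point is at the pin's foot, on the seat plate
- rack: loose blue plastic rack, 144 mm (x) by 214 mm (y), 14 mm high, 0.55 to 0.95 kg; origin at the centre of its underside, axes as the dock's when seated. Floor 5 mm thick; walls 4 mm thick stand 9 mm over it. Five cells 66 mm square: three in the row nearest the robot, one at each end of the far row. Middle of the far row: an aluminium bay, open in front, jutting 25 mm past the rack
- rack_hole (a point): centre, at the underside, of the 18 mm hole in the bay (rack x = +35, y = 0 mm). At the start the rack is 25 to 40 mm too near the robot, up to 12 mm to a side, turned up to 0.15 rad, lying level on ledge and pin tip, underside 20 mm over the bench. With the hole over the pin its rear edge clears the ledge by 5 mm and it drops 8 mm, flat onto the seat
- cell_1 (a point): centre of the floor of the rack's cell 1 (far row, left as the robot sees it), 66 mm square inside; moves with the rack
- cell_2 (a point): centre of the floor of the rack's cell 2 (far row, right as the robot sees it), 66 mm square inside; moves with the rack
- cell_3 (a point): centre of the floor of the rack's cell 3 (near row, left as the robot sees it), 66 mm square inside; moves with the rack
- cell_4 (a point): centre of the floor of the rack's cell 4 (near row, middle as the robot sees it), 66 mm square inside; moves with the rack
- cell_5 (a point): centre of the floor of the rack's cell 5 (near row, right as the robot sees it), 66 mm square inside; moves with the rack
- cap_1: orange plastic cap, an upright cylinder 42 mm across and 36 mm high; origin at the centre of its underside, z up. May be absent (None)
- cap_2: orange plastic cap, an upright cylinder 42 mm across and 36 mm high; origin at the centre of its underside, z up. May be absent (None)
- cap_3: orange plastic cap, an upright cylinder 42 mm across and 36 mm high; origin at the centre of its underside, z up. May be absent (None)
- dome_1: polished steel punch dome, round, 58 mm across its flat base and 45 mm high, sides nearly upright for the lower 25 mm and then rounding in, with a small black mark on top, 0.3 kg; origin at the centre of its underside, z up. May be absent (None)
- dome_2: polished steel punch dome, round, 58 mm across its flat base and 45 mm high, sides nearly upright for the lower 25 mm and then rounding in, with a small black mark on top, 0.3 kg; origin at the centre of its underside, z up. May be absent (None)
- cone_1: brown-red abrasive grinding cone, 38 mm across, 42 mm high, standing on the bench; not part of the job. Origin at the centre of its underside
- cone_2: brown-red abrasive grinding cone, 38 mm across, 42 mm high, standing on the bench; not part of the job. Origin at the centre of its underside
Not all that is in view belongs to the job. What is shaped like the cap_1 but green or purple is not meant.

How it is judged:
On the way:
1. the rack, still empty, is down on its seat with the pin through its hole (horizontal distance between rack_hole and pin below 0.005 m and z of rack in the frame of dock below 0.0145 m and angle between rack's own z axis and vertical below 0.03 rad and height (world z) of each of cap_1, cap_2, cap_3, dome_1, dome_2 below 0.012 m), for 0.3 s.
At the end, for the whole second after the job is handed in: The rack lies flat on the seat with its hole round the pin (hole centre within 5 mm of the pin's axis, underside no more than 2.5 mm off the seat), and every cap and dome present stands upright (within 0.12 rad) on the floor of a cell, within 18.8 mm of the cell's centre, one to a cell, at rest (horizontal distance between rack_hole and pin below 0.005 m and z of rack in the frame of dock below 0.0145 m and angle between rack's own z axis and vertical below 0.03 rad and linear speed of each of rack, cap_1, cap_2, cap_3, dome_1, dome_2 below 0.02 m/s and (horizontal distance between cap_1 and cell_1 below 0.0188 m or horizontal distance between cap_1 and cell_2 below 0.0188 m or horizontal distance between cap_1 and cell_3 below 0.0188 m or horizontal distance between cap_1 and cell_4 below 0.0188 m or horizontal distance between cap_1 and cell_5 below 0.0188 m) and z of cap_1 in the frame of rack between 0.002 and 0.009 m and angle between each of cap_1, cap_2, cap_3, dome_1, dome_2's own z axis and vertical below 0.12 rad and (horizontal distance between cap_2 and cell_1 below 0.0188 m or horizontal distance between cap_2 and cell_2 below 0.0188 m or horizontal distance between cap_2 and cell_3 below 0.0188 m or horizontal distance between cap_2 and cell_4 below 0.0188 m or horizontal distance between cap_2 and cell_5 below 0.0188 m) and z of cap_2 in the frame of rack between 0.002 and 0.009 m and (horizontal distance between cap_3 and cell_1 below 0.0188 m or horizontal distance between cap_3 and cell_2 below 0.0188 m or horizontal distance between cap_3 and cell_3 below 0.0188 m or horizontal distance between cap_3 and cell_4 below 0.0188 m or horizontal distance between cap_3 and cell_5 below 0.0188 m) and z of cap_3 in the frame of rack between 0.002 and 0.009 m and (horizontal distance between dome_1 and cell_1 below 0.0188 m or horizontal distance between dome_1 and cell_2 below 0.0188 m or horizontal distance between dome_1 and cell_3 below 0.0188 m or horizontal distance between dome_1 and cell_4 below 0.0188 m or horizontal distance between dome_1 and cell_5 below 0.0188 m) and z of dome_1 in the frame of rack between 0.002 and 0.009 m and (horizontal distance between dome_2 and cell_1 below 0.0188 m or horizontal distance between dome_2 and cell_2 below 0.0188 m or horizontal distance between dome_2 and cell_3 below 0.0188 m or horizontal distance between dome_2 and cell_4 below 0.0188 m or horizontal distance between dome_2 and cell_5 below 0.0188 m) and z of dome_2 in the frame of rack between 0.002 and 0.009 m); the robot touches nothing.
It fails at once if the rack was lifted or tipped up instead of slid (any more than 25 mm above where it started, or tilted more than 0.35 rad) (height (world z) of rack above 0.045 m or angle between rack's own z axis and vertical above 0.35 rad).
It fails at once if a brown cone was moved more than 5 cm or knocked over (distance of any of cone_1, cone_2 from where it was at the start of the episode above 0.05 m or angle between any of cone_1, cone_2's own z axis and vertical above 0.6 rad).
Of cap_1, dome_1, cap_2, dome_2, cap_3 only 4 to 5 are there at a start; the rules pass over those that are not, and their reading is None.
At some moment in a run one of cap_1, dome_1, cap_2, dome_2, cap_3 may be knocked a few centimetres aside while the robot is not near it.
Once in a run the grip may slacken for a moment while it holds something.
It also fails if it takes over 200 s, if anything falls off the work surface, if the arm or the gripper's body presses on something with over 40 N, if the wrist force passes 120 N, or if a joint passes its speed limit or range.

ROBOT

A 7-joint arm with a two-finger parallel gripper is mounted at the origin on a cart in front of the work surface, level with it; the furniture and walls round the work are solid. World frame = base frame: x ahead of the robot, y to its left, z up, the work surface at z = 0. Lengths are in m, angles in rad, forces in N, time in s.
With the tool pointing down it reaches from about 0.425 to 0.875 m from the base axis. Payload 4.7 kg.
Tool frame: the origin (TCP) lies at the very end of the fingers, on their centre line; the grasp point (between the pads) lies 19 mm behind it; z points along the fingers, y is the line along which they close (so a half turn about z gives the same grasp; the last joint's range is limited). The gripper opens to 87 mm and grips with 3 to 60 N. Pads are 19 mm wide; open, the fingers measure 117 mm over their backs; the gripper's body (75 mm by 190 mm) begins 51 mm behind the grasp point.
Start: joints at [1.127, 0.321, -0.07, 1.45, 0.023, 1.371, -0.057], TCP at [0.287, -0.583, 0.223] pointing down, gripper open.
Joint ranges: [-2.86, 2.86], [-0.3, 2.09], [-1.38, 1.24], [0.06, 2.45], [-1.56, 4.7], [0.09, 2.05], [-2.69, 2.69]. Speed limits (rad/s): [2.57, 2.57, 3.14, 3.14, 3.14, 3.14, 3.14].

INTERFACE

Orientations are given as a rotation vector (axis times angle).
In Python, from bench import ctrl, vision gives the robot as it stands.
- The arm moves only by the tool jog_arm, never from a script. Its argument "increments" is a list of rows, each an object of numbers: "tx", "ty", "tz": the shift along the tool's x, y, z in mm; "wx", "wy", "wz": the turn, a rotation vector about the tool's x, y, z in rad; "gripper": the opening, from 0 (shut) to 1 (fully open). In form: [{"tx": .., "ty": .., "tz": .., "wx": .., "wy": .., "wz": .., "gripper": ..}, ...]. A call has exactly 5 rows; each row is the pose to reach, as a shift and turn from the pose commanded when the call began, along the tool's axes at that moment; what a row does not reach only later rows make up. A row lasts 1/12 s, in which the tool goes at most 41.7 mm and 7.16 degrees, less where a joint would pass 70% of its speed; a pose out of reach is approached as far as the arm can. A call with a gripper value outside its range is refused whole. The fingers move at their own pace and stop on an object; "grip_force" is the grip in N (left out, the last holds). Time passes only in rows, so rows that repeat a pose let the fingers close, or fill a call up. It gives the time, the measured TCP pose, the force, the opening and the grip force at its end, in the units of the state.
- ctrl.get_state(): the state, without advancing time (a new reading comes with each control period).
- vision.get_image(name): name is "side" or "top"; returns a dict with "color" (384x512x3 uint8, blue, green, red), "fx", "fy", "cx", "cy" (pixels), "extrinsics" (4x4, takes a point from world to camera coordinates). Camera axes: x right, y down, z forward; pixel columns grow to the right and rows downward; lengths in m; the calibration is good to about 2 mm. A picture is of the moment at which its call begins. There is no depth.
- ctrl.close_job(): hands the job in; it is judged then, once.
Trained networks look in the newest picture that a camera, given by its name, has taken for a name from the list of things; names that differ only in an ending like _2 or _b are one class to them, and where a whole thing is asked for, a point or a joint stands for the part that bears it (a point fixed in the world has none). Each returns a list of dicts, best first, with "conf" (0 to 1); they miss things now and then, are a little off and sometimes report something else, mostly with a low value. They report only what shows in the picture. A call takes as long as a camera call. They do not tell look-alikes from the thing itself.
- vision.spot_in(camera, thing): "bbox" ([left, top, right, bottom] in pixels, round what is visible of it).
The state is a dict: "time": time; "joint_positions": joint angles; "qd": joint speeds; "joint_torque": joint torques, N m; "position": TCP position; "tool_rot": TCP orientation; "ft_force": force on the tool from outside, world axes, zero at the start; "torque": the same for the moment, N m; "grip_width": opening from 0.0 (shut) to 1.0 (fully open); "grip_force": force on a finger pad.
Only numpy, scipy, OpenCV 4.12 (cv2) and the standard library are available. Lean on these libraries where they do the work, as an engineer would, in place of code of your own. Each camera call takes 0.05 s, during which the arm holds its last target. There are 200 camera calls.

## Working session

There is one attempt and no reset: what is moved stays moved. The work goes in short steps, Python scripts to look and compute and a tool call to move; the robot and the scene stay as the last step left them, time stands still between calls to the robot, and variables do not carry over. Pictures are saved under pics/ and viewed, at most 14 in all, crops included, and the job is handed in when it is done.

Besides the shell and the picture viewer there is one more tool, called after "Call:" as a command line: name --argument value ..., lists and objects as JSON in quotes. jog_arm: Moves the arm, as the interface text tells. Its arguments: {"type":"object","properties":{"increments":{"type":"array"},"grip_force":{"type":"number"}},"required":["increments"]}

```bash
mkdir -p pics; ls; cat > h.py <<'E'
import numpy as np, cv2
from bench import ctrl, vision
from scipy.spatial.transform import Rotation as R
def cam(n):
    d=vision.get_image(n); K=np.array([[d['fx'],0,d['cx']],[0,d['fy'],d['cy']],[0,0,1]]); E=np.array(d['extrinsics']); return d['color'],K,E
def ray(K,E,u,v):
    r=E[:3,:3].T@np.linalg.inv(K)@[u,v,1]; return -E[:3,:3].T@E[:3,3], r/np.linalg.norm(r)
def onz(K,E,u,v,z):
    o,r=ray(K,E,u,v); return o+r*(z-o[2])/r[2]
def tri(a,b):
    (o1,r1),(o2,r2)=a,b; A=np.c_[r1,-r2]; s=np.linalg.lstsq(A,o2-o1,rcond=None)[0]
    p,q=o1+s[0]*r1,o2+s[1]*r2; return (p+q)/2,np.linalg.norm(p-q)
def proj(K,E,p):
    c=K@(E[:3,:3]@np.asarray(p)+E[:3,3]); return c[:2]/c[2]
def tool(dw):  # world vector (m) -> tool mm
    s=ctrl.get_state(); return R.from_rotvec(s['tool_rot']).inv().apply(dw)*1000
E
python3 - <<'E'
from h import *
s=ctrl.get_state(); print({k:np.round(v,3).tolist() for k,v in s.items()})
print(np.round(R.from_rotvec(s['tool_rot']).as_matrix(),3))
for n in('top','side'):
    c,K,E=cam(n); cv2.imwrite(f'pics/{n}0.png',c); print(n,K[0,0],K[1,1],K[:2,2],np.round(-E[:3,:3].T@E[:3,3],3),np.round(E[:3,:3],2).tolist())
    for t in('cap_1','dome_1','cone_1','rack','dock','rack_hole','pin','cell_1'):
        try: print(t,[(np.round(d['bbox']).astype(int).tolist(),round(d['conf'],2)) for d in vision.spot_in(n,t)])
        except Exception as e: print(t,e)
E
```

```text
pics
{'time': 0.0, 'joint_positions': [1.127, 0.322, -0.07, 1.452, 0.023, 1.371, -0.057], 'qd': [0.002, -0.001, -0.0, -0.001, -0.001, 0.001, 0.001], 'joint_torque': [-0.0, -49.129, -0.404, -31.252, -0.064, 0.044, 0.0], 'position': [0.287, -0.583, 0.221], 'tool_rot': [-3.058, -0.712, 0.001], 'ft_force': [-0.423, -0.35, 0.235], 'torque': [0.022, 0.013, -0.063], 'grip_force': 0.0, 'grip_width': 1.003}
[[ 0.897  0.442 -0.001]
 [ 0.442 -0.897  0.002]
 [-0.    -0.002 -1.   ]]
top 432.3375007458762 432.3375007458762 [258.10798727 187.67682042] [0.334 0.089 1.445] [[0.02, -1.0, -0.01], [-0.99, -0.02, -0.14], [0.14, 0.02, -0.99]]
cap_1 [([167, 165, 185, 175], 0.66), ([203, 159, 218, 168], 0.63), ([133, 212, 147, 223], 0.62), ([160, 213, 178, 228], 0.56), ([189, 234, 200, 249], 0.49)]
dome_1 [([199, 183, 214, 197], 0.81), ([190, 206, 208, 220], 0.59)]
cone_1 [([384, 154, 395, 162], 0.62), ([228, 124, 240, 135], 0.5)]
rack []
dock [([241, 150, 287, 226], 0.6)]
rack_hole [([228, 161, 293, 207], 0.82)]
pin [([241, 154, 287, 222], 0.83)]
cell_1 [([226, 158, 297, 210], 0.62)]
side 412.76928157090845 412.76928157090845 [256.28598508 190.67433967] [0.191 1.351 0.586] [[-0.96, -0.28, 0.02], [-0.12, 0.36, -0.92], [0.25, -0.89, -0.38]]
cap_1 [([267, 239, 274, 246], 0.62), ([216, 212, 224, 225], 0.57), ([246, 272, 257, 281], 0.51), ([290, 225, 305, 242], 0.48)]
dome_1 [([257, 220, 276, 236], 0.74), ([231, 215, 254, 226], 0.55)]
cone_1 [([256, 157, 265, 164], 0.62), ([290, 228, 305, 242], 0.53), ([227, 183, 286, 218], 0.49)]
rack [([230, 183, 286, 214], 0.96)]
dock [([220, 187, 287, 214], 0.77), ([253, 156, 264, 163], 0.18)]
rack_hole [([227, 183, 287, 218], 0.88)]
pin [([221, 189, 287, 216], 0.78)]
cell_1 [([228, 182, 283, 216], 0.82)]
```

```bash
python3 - <<'E'
import cv2
a=cv2.imread('pics/top0.png'); b=cv2.imread('pics/side0.png')
cv2.imwrite('pics/top0c.png',cv2.resize(a[110:260,110:310],None,fx=4,fy=4,interpolation=2))
cv2.imwrite('pics/side0c.png',cv2.resize(b[145:295,180:380],None,fx=4,fy=4,interpolation=2))
E
```

```text
(no output)
```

View pics/top0c.png

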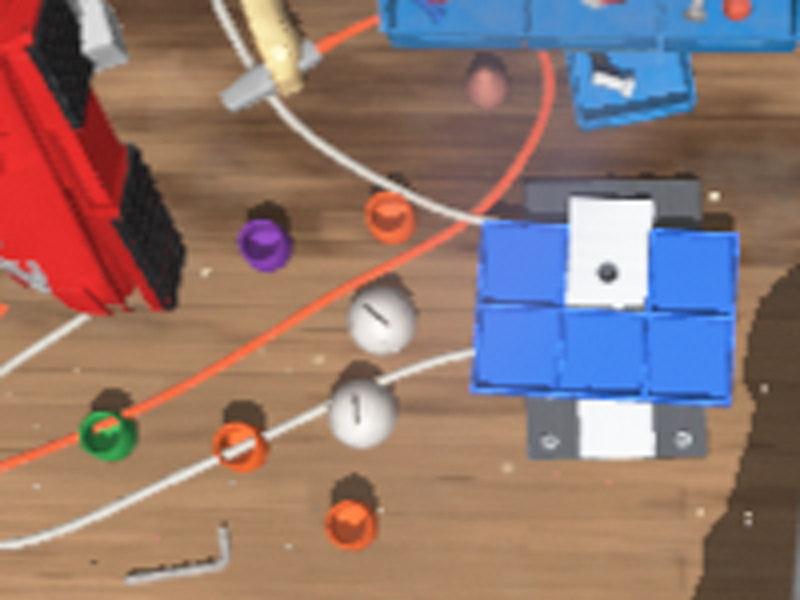

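View pics/side0c.png

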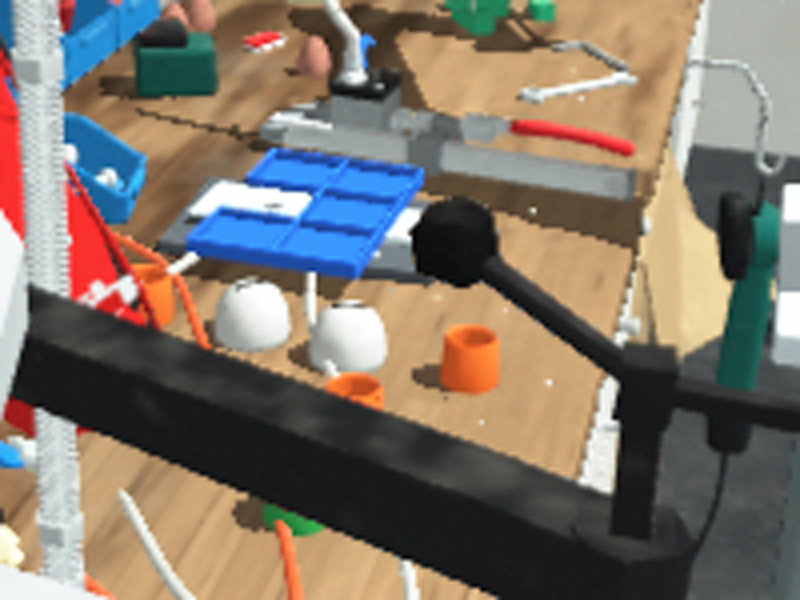

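```bash
python3 - <<'E'
import cv2
a=cv2.imread('pics/top0.png'); 
cv2.imwrite('pics/dockc.png',cv2.resize(a[150:230,220:300],None,fx=7.5,fy=7.5,interpolation=2))
E
```

```text
(no output)
```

View pics/dockc.png

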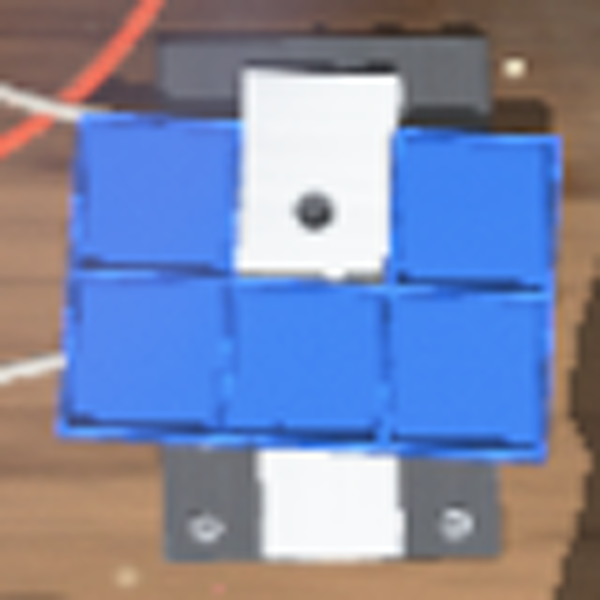

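View pics/top0.png

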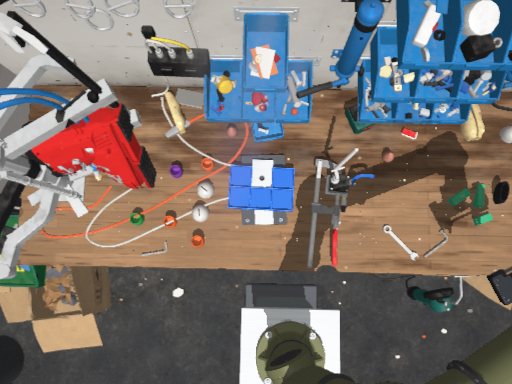

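```bash
cat >> h.py <<'E'
def fit(P,Q):  # rigid 2D: model P -> world Q
    P,Q=np.array(P),np.array(Q)[:,:2]; p,q=P.mean(0),Q.mean(0)
    H=(P-p).T@(Q-q); a=np.arctan2(H[0,1]-H[1,0],H[0,0]+H[1,1]); c,s=np.cos(a),np.sin(a); M=np.array([[c,-s],[s,c]])
    t=q-M@p; return a,t,(Q-(P@M.T+t))
E
python3 - <<'E'
from h import *
c,K,E=cam('top')
f=lambda u,v:(220+(u+.5)/7.5-.5,150+(v+.5)/7.5-.5)
np.set_printoptions(precision=4,suppress=True)
D=[onz(K,E,*f(*p),.012) for p in[(158,36),(490,38),(500,558),(163,560)]]
a,t,r=fit([(.085,.075),(.085,-.075),(-.15,-.075),(-.15,.075)],D); print('dock',a,t,'\n',r*1e3)
M=np.array([[np.cos(a),-np.sin(a)],[np.sin(a),np.cos(a)]]); print('pin',t+M@[.035,0])
L=[onz(K,E,*f(*p),.02) for p in[(405,558),(262,558),(402,455),(258,455)]]
print('ledge in dock',[(M.T@(l[:2]-t))*1e3 for l in L])
Q=[onz(K,E,*f(*p),.034) for p in[(80,115),(560,135),(545,462),(58,438)]]
ar,tr,r=fit([(.072,.107),(.072,-.107),(-.072,-.107),(-.072,.107)],Q); print('rack',ar,tr,'\n',r*1e3)
Mr=np.array([[np.cos(ar),-np.sin(ar)],[np.sin(ar),np.cos(ar)]]); print('hole',tr+Mr@[.035,0],'direct',onz(K,E,*f(315,211),.023))
print('rack in dock mm',M.T@(tr-t)*1e3,ar-a)
# blue mask moments
# objects: bottom-centre approx by box centre at mid height
S=cam('side')
def best(n,th): return [d['bbox'] for d in vision.spot_in(n,th)]
vision.get_image('top'); T={k:best('top',k) for k in('cap_1','dome_1')}
hsv=cv2.cvtColor(c,cv2.COLOR_BGR2HSV)
for k,h in(('cap_1',.018),('dome_1',.022),):
    for b in T[k]:
        u,v=(b[0]+b[2])/2,(b[1]+b[3])/2; p=onz(K,E,u,v,h); print(k,round(u),round(v),p[:2],'side px',proj(S[1],S[2],p),'r',np.hypot(*p[:2]))
E
```

```text
dock 0.030167208294948393 [0.5695 0.0952] 
 [[ 1.4055  0.4529]
 [-1.1884  0.5324]
 [-0.3669  0.1969]
 [ 0.1498 -1.1821]]
pin [0.6045 0.0962]
ledge in dock [array([-150.4593,  -32.7475]), array([-149.8871,   29.9567]), array([-105.1627,  -32.0387]), array([-104.5592,   31.3939])]
rack -0.02890352897964926 [0.5376 0.1017] 
 [[-0.3836 -1.1192]
 [ 0.9095  0.147 ]
 [-0.2296  1.0924]
 [-0.2962 -0.1202]]
hole [0.5726 0.1007] direct [0.573  0.1005 0.023 ]
rack in dock mm [-31.7118   7.5084] -0.05907073727459765
cap_1 197 242 [0.3554 0.309 ] side px [298.4845 234.5916] r 0.47095436918011635
cap_1 138 217 [0.434  0.5066] side px [252.6247 266.2403] r 0.6671193269939178
cap_1 208 163 [0.621  0.2824] side px [215.2881 217.9906] r 0.6822106583355284
dome_1 200 213 [0.4517 0.3007] side px [266.8131 227.2824] r 0.5426562684974285
```

```bash
cat >> h.py <<'E'
def go(p,yaw):
    s=ctrl.get_state(); Rc=R.from_rotvec(s['tool_rot']); 
    Rt=R.from_matrix(np.array([[np.cos(yaw),np.sin(yaw),0],[np.sin(yaw),-np.cos(yaw),0],[0,0,-1]]))
    d=Rc.inv().apply(np.array(p)-s['position'])*1e3; w=(Rc.inv()*Rt).as_rotvec()
    print('t',round(s['time'],1),'mm',np.round(d,1),'w',np.round(w,3),'rows',np.ceil(max(np.linalg.norm(d)/41.7,np.linalg.norm(w)/.125)))
E
python3 -c "
from h import *
go((.5376,.1017,.30),1.542)"
```

```text
t 1.1 mm [ 527.3 -503.6  -77.5] w [ 0.     0.    -1.084] rows 18.0
```

Call:
jog_arm --increments '[{"tz":-40},{"tz":-80},{"tz":-110,"tx":20},{"tz":-110,"tx":50,"ty":-20,"wz":-0.12},{"tz":-110,"tx":80,"ty":-50,"wz":-0.24}]'

```text
validation failed for argument at $.in...
```

Call:
jog_arm --increments '[{"tx":0,"ty":0,"tz":-40,"wx":0,"wy":0,"wz":0,"gripper":1},{"tx":0,"ty":0,"tz":-80,"wx":0,"wy":0,"wz":0,"gripper":1},{"tx":20,"ty":0,"tz":-110,"wx":0,"wy":0,"wz":0,"gripper":1},{"tx":50,"ty":-20,"tz":-110,"wx":0,"wy":0,"wz":-0.12,"gripper":1},{"tx":80,"ty":-50,"tz":-110,"wx":0,"wy":0,"wz":-0.24,"gripper":1}]'

```text
time: 1.57
position: [0.3376, -0.5054, 0.3345]
tool_rot: [2.946, 1.076, 0.002]
ft_force: [1.1, 0.8, -0.9]
grip_width: 0.999
grip_force: 0.0
```

```bash
python3 -c "
from h import *
go((.5376,.1017,.30),1.542)"
```

```text
t 1.6 mm [ 544.2 -335.5   32.5] w [ 0.005  0.003 -0.842] rows 16.0
```

Call:
jog_arm --increments '[{"tx":34,"ty":-21,"tz":0,"wx":0,"wy":0,"wz":-0.08,"gripper":1},{"tx":68,"ty":-42,"tz":0,"wx":0,"wy":0,"wz":-0.16,"gripper":1},{"tx":102,"ty":-63,"tz":0,"wx":0,"wy":0,"wz":-0.24,"gripper":1},{"tx":136,"ty":-84,"tz":0,"wx":0,"wy":0,"wz":-0.32,"gripper":1},{"tx":170,"ty":-105,"tz":0,"wx":0,"wy":0,"wz":-0.4,"gripper":1}]'

```text
time: 1.98
position: [0.3998, -0.3119, 0.3328]
tool_rot: [2.676, 1.644, -0.0]
ft_force: [1.4, 0.3, 0.7]
grip_width: 1.004
grip_force: 0.0
```

```bash
python3 -c "
from h import *
go((.5376,.1017,.20),1.542)"
```

```text
t 2.0 mm [431.3 -64.2 132.5] w [ 0.001  0.001 -0.44 ] rows 11.0
```

Call:
jog_arm --increments '[{"tx":40,"ty":-6,"tz":0,"wx":0,"wy":0,"wz":-0.08,"gripper":1},{"tx":80,"ty":-12,"tz":0,"wx":0,"wy":0,"wz":-0.16,"gripper":1},{"tx":120,"ty":-18,"tz":0,"wx":0,"wy":0,"wz":-0.24,"gripper":1},{"tx":160,"ty":-24,"tz":0,"wx":0,"wy":0,"wz":-0.32,"gripper":1},{"tx":200,"ty":-30,"tz":0,"wx":0,"wy":0,"wz":-0.44,"gripper":1}]'

```text
time: 2.4
position: [0.4641, -0.1202, 0.3329]
tool_rot: [2.252, 2.188, -0.0]
ft_force: [0.8, -0.6, -0.7]
grip_width: 0.997
grip_force: 0.0
```

```bash
python3 -c "
from h import *
go((.5376,.1017,.20),1.542)"
```

```text
t 2.4 mm [224.1  66.9 132.8] w [ 0.001  0.001 -0.   ] rows 7.0
```

Call:
jog_arm --increments '[{"tx":40,"ty":12,"tz":0,"wx":0,"wy":0,"wz":0,"gripper":0.55},{"tx":79,"ty":24,"tz":0,"wx":0,"wy":0,"wz":0,"gripper":0.55},{"tx":118,"ty":36,"tz":0,"wx":0,"wy":0,"wz":0,"gripper":0.55},{"tx":157,"ty":48,"tz":0,"wx":0,"wy":0,"wz":0,"gripper":0.55},{"tx":194,"ty":58,"tz":15,"wx":0,"wy":0,"wz":0,"gripper":0.55}]'

```text
time: 2.82
position: [0.53, 0.0724, 0.3204]
tool_rot: [2.255, 2.182, 0.007]
ft_force: [1.6, -0.0, -1.5]
grip_width: 0.706
grip_force: 0.0
```

```bash
python3 -c "
from h import *
go((.5376,.1017,.08),1.542)"
```

```text
t 2.8 mm [ 29.5   5.1 240.4] w [ 0.006 -0.    -0.004] rows 6.0
```

Call:
jog_arm --increments '[{"tx":20,"ty":6,"tz":36,"wx":0,"wy":0,"wz":0,"gripper":0.55},{"tx":30,"ty":9,"tz":75,"wx":0,"wy":0,"wz":0,"gripper":0.55},{"tx":30,"ty":9,"tz":115,"wx":0,"wy":0,"wz":0,"gripper":0.55},{"tx":30,"ty":9,"tz":155,"wx":0,"wy":0,"wz":0,"gripper":0.55},{"tx":30,"ty":9,"tz":190,"wx":0,"wy":0,"wz":0,"gripper":0.55}]'

```text
time: 3.23
position: [0.5375, 0.0996, 0.1252]
tool_rot: [-2.257, -2.185, 0.001]
ft_force: [0.4, -0.8, -0.5]
grip_width: 0.554
grip_force: 0.0
```

Call:
jog_arm --increments '[{"tx":0,"ty":0,"tz":30,"wx":0,"wy":0,"wz":0,"gripper":0.55},{"tx":0,"ty":0,"tz":55,"wx":0,"wy":0,"wz":0,"gripper":0.55},{"tx":0,"ty":0,"tz":60,"wx":0,"wy":0,"wz":0,"gripper":0.55},{"tx":0,"ty":0,"tz":60,"wx":0,"wy":0,"wz":0,"gripper":0.55},{"tx":0,"ty":0,"tz":60,"wx":0,"wy":0,"wz":0,"gripper":0.55}]'

```text
time: 3.65
position: [0.5391, 0.0998, 0.0688]
tool_rot: [2.257, 2.184, 0.002]
ft_force: [0.4, -0.2, 0.7]
grip_width: 0.55
grip_force: 0.0
```

```bash
python3 -c "
from h import *
go((.5376,.1017,.0285),1.542)
c,K,E=cam('side'); u=proj(K,E,ctrl.get_state()['position']); print(u)
cv2.imwrite('pics/s1.png',cv2.resize(c[130:250,190:350],None,fx=5,fy=5,interpolation=2))"
```

```text
t 3.6 mm [ 1.9 -1.6 40.3] w [ 0.001 -0.    -0.004] rows 1.0
[257.13257453 184.86641349]
```

View pics/s1.png

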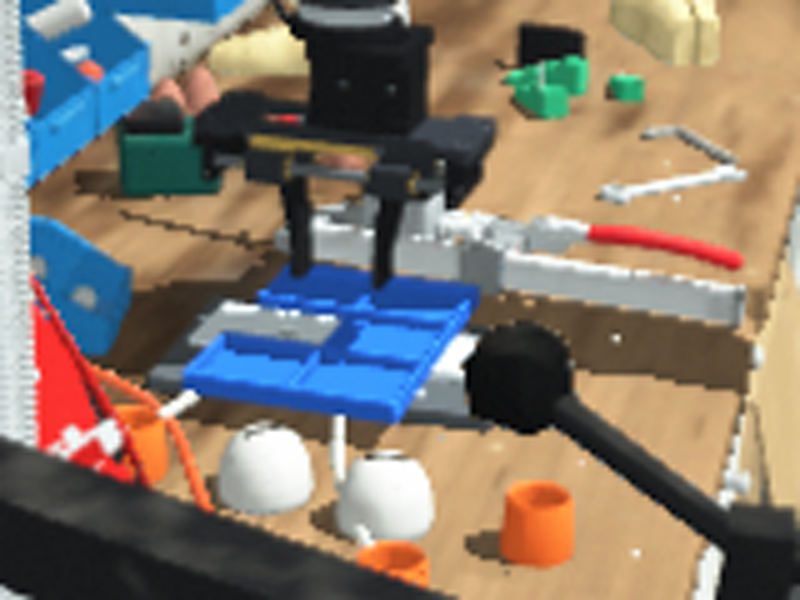

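Call:
jog_arm --increments '[{"tx":2,"ty":-1.5,"tz":15,"wx":0,"wy":0,"wz":0,"gripper":0.55},{"tx":2,"ty":-1.5,"tz":30,"wx":0,"wy":0,"wz":0,"gripper":0.55},{"tx":2,"ty":-1.5,"tz":39,"wx":0,"wy":0,"wz":0,"gripper":0.55},{"tx":2,"ty":-1.5,"tz":40,"wx":0,"wy":0,"wz":0,"gripper":0.55},{"tx":2,"ty":-1.5,"tz":40,"wx":0,"wy":0,"wz":0,"gripper":0.55}]'

```text
time: 4.12
position: [0.5373, 0.1015, 0.0283]
tool_rot: [2.258, 2.184, 0.001]
ft_force: [-0.5, 0.3, 1.4]
grip_width: 0.549
grip_force: 0.0
```

Call:
jog_arm --increments '[{"tx":0,"ty":0,"tz":0,"wx":0,"wy":0,"wz":0,"gripper":0.2},{"tx":0,"ty":0,"tz":0,"wx":0,"wy":0,"wz":0,"gripper":0.0},{"tx":0,"ty":0,"tz":0,"wx":0,"wy":0,"wz":0,"gripper":0.0},{"tx":0,"ty":0,"tz":0,"wx":0,"wy":0,"wz":0,"gripper":0.0},{"tx":0,"ty":0,"tz":0,"wx":0,"wy":0,"wz":0,"gripper":0.0}]' --grip_force 15

```text
time: 4.53
position: [0.537, 0.1015, 0.0279]
tool_rot: [2.258, 2.184, 0.0]
ft_force: [0.0, -0.1, 0.2]
grip_width: 0.258
grip_force: 0.0
```

```bash
python3 -c "
from h import *
s=ctrl.get_state();print(s['position'],s['grip_width'],s['ft_force'])"
```

```text
[0.53704096 0.10147947 0.02786869] 0.258167332320221 [ 0.00306514 -0.10333423  0.17610466]
```

Call:
jog_arm --increments '[{"tx":0,"ty":0,"tz":0,"wx":0,"wy":0,"wz":0,"gripper":0.0},{"tx":0,"ty":0,"tz":0,"wx":0,"wy":0,"wz":0,"gripper":0.0},{"tx":0,"ty":0,"tz":0,"wx":0,"wy":0,"wz":0,"gripper":0.0},{"tx":0,"ty":0,"tz":0,"wx":0,"wy":0,"wz":0,"gripper":0.0},{"tx":0,"ty":0,"tz":0,"wx":0,"wy":0,"wz":0,"gripper":0.0}]' --grip_force 15

```text
time: 4.95
position: [0.5378, 0.1015, 0.0277]
tool_rot: [2.257, 2.184, 0.002]
ft_force: [3.0, -0.8, -2.1]
grip_width: 0.044
grip_force: 15.0
```

Call:
jog_arm --increments '[{"tx":-1.5,"ty":6,"tz":0,"wx":0,"wy":0,"wz":-0.02,"gripper":0.0},{"tx":-3,"ty":12,"tz":0,"wx":0,"wy":0,"wz":-0.04,"gripper":0.0},{"tx":-5,"ty":18,"tz":0,"wx":0,"wy":0,"wz":-0.06,"gripper":0.0},{"tx":-6,"ty":23,"tz":0,"wx":0,"wy":0,"wz":-0.06,"gripper":0.0},{"tx":-6,"ty":27,"tz":0,"wx":0,"wy":0,"wz":-0.06,"gripper":0.0}]' --grip_force 20

```text
time: 5.37
position: [0.5592, 0.0964, 0.0275]
tool_rot: [-2.185, -2.247, 0.01]
ft_force: [-12.1, 2.6, 13.6]
grip_width: 0.044
grip_force: 20.1
```

```bash
python3 -c "
from h import *
s=ctrl.get_state();print(s['position'],s['grip_width'],s['ft_force'])
c,K,E=cam('top')
cv2.imwrite('pics/d1.png',cv2.resize(c[145:225,220:300],None,fx=7.5,fy=7.5,interpolation=2))"
```

```text
[0.55917585 0.0964303  0.0275497 ] 0.043960075632914083 [-12.095943     2.6466413   13.58900605]
```

View pics/d1.png

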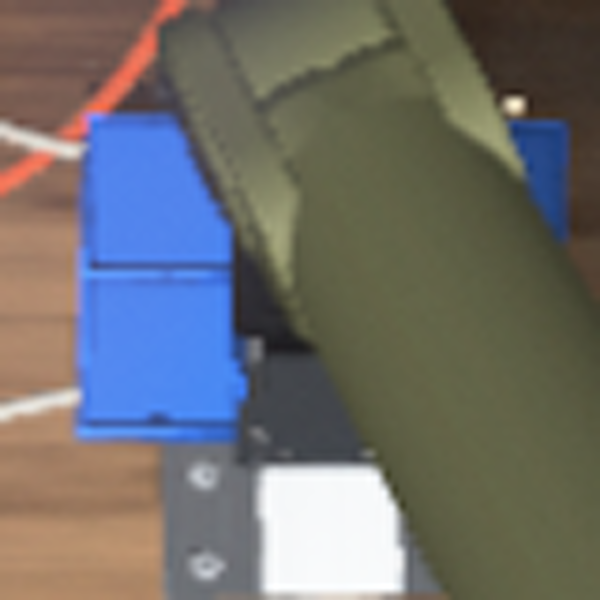

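Call:
jog_arm --increments '[{"tx":0,"ty":1,"tz":0,"wx":0,"wy":0,"wz":0,"gripper":0.0},{"tx":0,"ty":2,"tz":0,"wx":0,"wy":0,"wz":0,"gripper":0.0},{"tx":0,"ty":3,"tz":0,"wx":0,"wy":0,"wz":0,"gripper":0.0},{"tx":0,"ty":4,"tz":0,"wx":0,"wy":0,"wz":0,"gripper":0.0},{"tx":0,"ty":4,"tz":0,"wx":0,"wy":0,"wz":0,"gripper":0.0}]'

```text
time: 5.83
position: [0.5621, 0.0964, 0.0275]
tool_rot: [-2.184, -2.247, 0.013]
ft_force: [-12.4, 1.4, 13.1]
grip_width: 0.042
grip_force: 20.1
```

Call:
jog_arm --increments '[{"tx":-0.5,"ty":2,"tz":0,"wx":0,"wy":0,"wz":0,"gripper":0.0},{"tx":-1,"ty":4,"tz":0,"wx":0,"wy":0,"wz":0,"gripper":0.0},{"tx":-1,"ty":5,"tz":0,"wx":0,"wy":0,"wz":0,"gripper":0.0},{"tx":-1,"ty":6,"tz":0,"wx":0,"wy":0,"wz":0,"gripper":0.0},{"tx":-1,"ty":6,"tz":0,"wx":0,"wy":0,"wz":0,"gripper":0.0}]'

```text
time: 6.25
position: [0.5726, 0.0933, 0.0262]
tool_rot: [-2.19, -2.25, 0.003]
ft_force: [-0.3, 0.5, -8.0]
grip_width: 0.038
grip_force: 20.0
```

Call:
jog_arm --increments '[{"tx":0.5,"ty":-1,"tz":0,"wx":0,"wy":0,"wz":0,"gripper":0.0},{"tx":1,"ty":-2,"tz":1,"wx":0,"wy":0,"wz":0,"gripper":0.0},{"tx":1,"ty":-2.5,"tz":2,"wx":0,"wy":0,"wz":0,"gripper":0.0},{"tx":1,"ty":-2.5,"tz":3,"wx":0,"wy":0,"wz":0,"gripper":0.0},{"tx":1,"ty":-2.5,"tz":3,"wx":0,"wy":0,"wz":0,"gripper":0.0}]'

```text
time: 6.67
position: [0.5707, 0.0947, 0.0242]
tool_rot: [-2.191, -2.251, 0.001]
ft_force: [-0.2, -0.2, -7.4]
grip_width: 0.042
grip_force: 20.0
```

Call:
jog_arm --increments '[{"tx":0,"ty":0,"tz":1,"wx":0,"wy":0,"wz":0,"gripper":0.0},{"tx":0,"ty":0,"tz":2,"wx":0,"wy":0,"wz":0,"gripper":0.0},{"tx":0,"ty":0,"tz":3,"wx":0,"wy":0,"wz":0,"gripper":0.0},{"tx":0,"ty":0,"tz":4,"wx":0,"wy":0,"wz":0,"gripper":0.0},{"tx":0,"ty":0,"tz":4.5,"wx":0,"wy":0,"wz":0,"gripper":0.0}]'

```text
time: 7.08
position: [0.5711, 0.0948, 0.0204]
tool_rot: [2.191, 2.251, -0.001]
ft_force: [-2.9, -1.3, 0.2]
grip_width: 0.044
grip_force: 2.0
```

Call:
jog_arm --increments '[{"tx":0,"ty":0,"tz":0,"wx":0,"wy":0,"wz":0,"gripper":0.2},{"tx":0,"ty":0,"tz":0,"wx":0,"wy":0,"wz":0,"gripper":0.3},{"tx":0,"ty":0,"tz":0,"wx":0,"wy":0,"wz":0,"gripper":0.4},{"tx":0,"ty":0,"tz":0,"wx":0,"wy":0,"wz":0,"gripper":0.4},{"tx":0,"ty":0,"tz":-20,"wx":0,"wy":0,"wz":0,"gripper":0.4}]'

```text
time: 7.5
position: [0.5688, 0.0942, 0.0374]
tool_rot: [-2.189, -2.249, 0.006]
ft_force: [-0.2, -0.6, 0.6]
grip_width: 0.338
grip_force: 0.0
```

Call:
jog_arm --increments '[{"tx":0,"ty":0,"tz":-40,"wx":0,"wy":0,"wz":0,"gripper":1},{"tx":0,"ty":0,"tz":-80,"wx":0,"wy":0,"wz":0,"gripper":1},{"tx":0,"ty":0,"tz":-120,"wx":0,"wy":0,"wz":0,"gripper":1},{"tx":40,"ty":-10,"tz":-130,"wx":0,"wy":0,"wz":0,"gripper":1},{"tx":80,"ty":-20,"tz":-130,"wx":0,"wy":0,"wz":0,"gripper":1}]'

```text
time: 7.92
position: [0.553, 0.1725, 0.1749]
tool_rot: [2.196, 2.238, 0.01]
ft_force: [1.2, 0.6, -0.9]
grip_width: 0.691
grip_force: 0.0
```

Call:
jog_arm --increments '[{"tx":40,"ty":-10,"tz":0,"wx":0,"wy":0,"wz":0,"gripper":1},{"tx":80,"ty":-20,"tz":0,"wx":0,"wy":0,"wz":0,"gripper":1},{"tx":120,"ty":-30,"tz":0,"wx":0,"wy":0,"wz":0,"gripper":1},{"tx":120,"ty":-30,"tz":0,"wx":0,"wy":0,"wz":0,"gripper":1},{"tx":120,"ty":-30,"tz":0,"wx":0,"wy":0,"wz":0,"gripper":1}]'

```text
time: 8.33
position: [0.5139, 0.2972, 0.1707]
tool_rot: [-2.183, -2.258, -0.003]
ft_force: [0.4, -1.7, 0.1]
grip_width: 0.985
grip_force: 0.0
```

```bash
python3 -c "
from h import *
s=ctrl.get_state();print(s['position'],s['grip_width'],s['ft_force'])
for n in('top','side'):
    c,K,E=cam(n); cv2.imwrite(f'pics/{n}2.png',c)
    for t in('cap_1','dome_1'): print(n,t,[(np.round(d['bbox'],1).tolist(),round(d['conf'],2)) for d in vision.spot_in(n,t)])
a=cv2.imread('pics/top2.png');b=cv2.imread('pics/side2.png')
A=cv2.resize(a[145:260,145:301],None,fx=5,fy=5,interpolation=2)
cv2.imwrite('pics/ab.png',A)"
```

```text
[0.51390907 0.2971574  0.17072289] 0.9854948951916257 [ 0.41890995 -1.72336712  0.07200154]
top cap_1 [([132.0, 214.2, 144.6, 224.9], 0.68), ([205.0, 159.0, 215.7, 169.4], 0.66), ([165.4, 214.7, 177.3, 225.2], 0.43)]
top dome_1 []
side cap_1 [([214.7, 208.9, 222.6, 223.0], 0.5), ([262.5, 239.1, 273.9, 249.1], 0.46), ([290.4, 224.0, 303.5, 242.4], 0.46), ([218.8, 184.1, 275.8, 212.5], 0.43)]
side dome_1 [([216.5, 211.3, 221.2, 225.4], 0.71), ([231.2, 214.5, 254.7, 229.3], 0.64), ([257.1, 220.2, 278.3, 239.2], 0.55)]
```

View pics/ab.png

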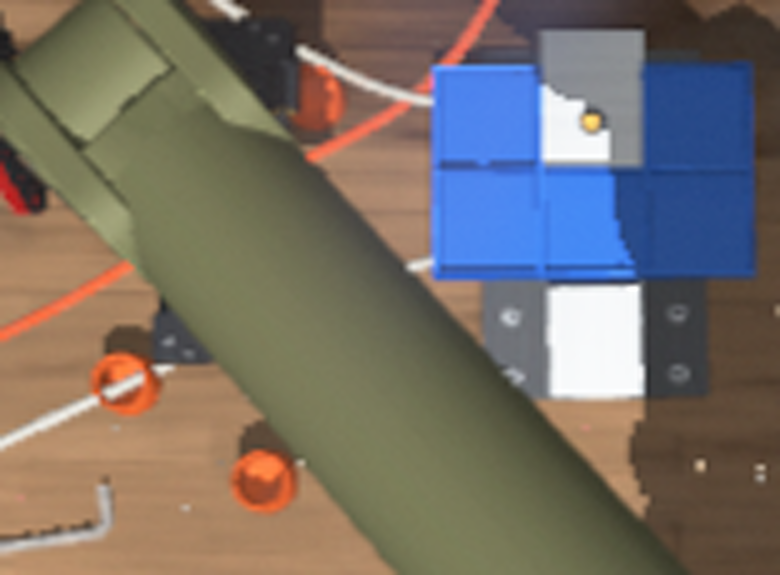

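```bash
python3 - <<'E'
from h import *
np.set_printoptions(precision=4,suppress=True)
c,K,E=cam('top'); _,Ks,Es=cam('side')
f=lambda u,v,s,ox,oy:(ox+(u+.5)/s-.5,oy+(v+.5)/s-.5)
Q=[onz(K,E,*f(*p,5,145,145),.026) for p in[(433,65),(753,62),(753,277),(433,280)]]
a,t,r=fit([(.072,.107),(.072,-.107),(-.072,-.107),(-.072,.107)],Q); print('rack',a,t,'\n',r*1e3)
M=np.array([[np.cos(a),-np.sin(a)],[np.sin(a),np.cos(a)]])
for i,q in enumerate([(.035,.07),(.035,-.07),(-.035,.07),(-.035,0),(-.035,-.07)],1): print('cell',i,t+M@q)
print('hole',t+M@[.035,0])
for n,p,s,h in[('C1',(390,215),None,.018),('C2',(241,447),(268.5,244),.018),('C3',(351,522),(297,233.2),.018),('D1',(382,320),(243,222),.02),('D2',(363,412),(267.5,229.5),.02)]:
    u=f(*p,4,110,110); P=onz(K,E,*u,h); print(n,P, 'r',np.hypot(*P[:2]), tri(ray(K,E,*u),ray(Ks,Es,*s)) if s else '')
go((.3554,.309,.1),1.5)
E
```

```text
rack 0.026372859078882302 [0.5695 0.0951] 
 [[ 0.2129 -0.2748]
 [ 0.7188 -0.6087]
 [-0.1396  1.8147]
 [-0.7922 -0.9312]]
cell 1 [0.6026 0.166 ]
cell 2 [0.6063 0.026 ]
cell 3 [0.5326 0.1641]
cell 4 [0.5345 0.0941]
cell 5 [0.5363 0.0242]
hole [0.6044 0.096 ]
C1 [0.6192 0.2848 0.018 ] r 0.6815187017719543 
C2 [0.4216 0.4005 0.018 ] r 0.5815131655731947 (array([0.4212, 0.399 , 0.0248]), np.float64(3.476577771480695e-05))
C3 [0.362  0.3069 0.018 ] r 0.4746231590496995 (array([0.3612, 0.3064, 0.0203]), np.float64(0.001642219091984872))
D1 [0.5296 0.2878 0.02  ] r 0.6026880963294228 (array([0.5295, 0.2876, 0.0209]), np.float64(5.76446786688301e-05))
D2 [0.4525 0.3005 0.02  ] r 0.5431439187491836 (array([0.4512, 0.3008, 0.0151]), np.float64(0.0034662732704622595))
t 8.7 mm [  21.1 -160.6   69.9] w [0.    0.    0.096] rows 5.0
```

```bash
python3 -c "
from h import *
go((.5296,.2878,.10),3.168)"
```

```text
t 8.7 mm [-4.4 13.  70. ] w [-0.     0.    -1.572] rows 13.0
```

Call:
jog_arm --increments '[{"tx":0,"ty":0,"tz":0,"wx":0,"wy":0,"wz":-0.12,"gripper":1},{"tx":0,"ty":0,"tz":0,"wx":0,"wy":0,"wz":-0.24,"gripper":1},{"tx":0,"ty":0,"tz":0,"wx":0,"wy":0,"wz":-0.36,"gripper":1},{"tx":0,"ty":0,"tz":0,"wx":0,"wy":0,"wz":-0.48,"gripper":1},{"tx":0,"ty":0,"tz":0,"wx":0,"wy":0,"wz":-0.6,"gripper":1}]'

```text
time: 9.15
position: [0.5161, 0.2925, 0.1701]
tool_rot: [1.421, 2.801, -0.0]
ft_force: [0.4, -0.1, 0.2]
grip_width: 1.0
grip_force: 0.0
```

Call:
jog_arm --increments '[{"tx":0,"ty":0,"tz":0,"wx":0,"wy":0,"wz":-0.12,"gripper":1},{"tx":0,"ty":0,"tz":0,"wx":0,"wy":0,"wz":-0.24,"gripper":1},{"tx":0,"ty":0,"tz":0,"wx":0,"wy":0,"wz":-0.36,"gripper":1},{"tx":0,"ty":0,"tz":0,"wx":0,"wy":0,"wz":-0.48,"gripper":1},{"tx":0,"ty":0,"tz":0,"wx":0,"wy":0,"wz":-0.6,"gripper":1}]'

```text
time: 9.57
position: [0.5162, 0.2924, 0.17]
tool_rot: [0.53, 3.096, -0.0]
ft_force: [-0.3, 0.2, -0.1]
grip_width: 1.002
grip_force: 0.0
```

```bash
python3 -c "
from h import *
go((.5296,.2878,.10),3.168); print(ctrl.get_state()['joint_positions'])"
```

```text
t 9.6 mm [-14.2   0.2  70. ] w [-0.     0.    -0.365] rows 3.0
[ 0.27468359  0.41231892 -1.04459236  1.64036872  0.36789638  1.30325963
  0.39903515]
```

Call:
jog_arm --increments '[{"tx":-8,"ty":0,"tz":15,"wx":0,"wy":0,"wz":-0.12,"gripper":1},{"tx":-14,"ty":0,"tz":35,"wx":0,"wy":0,"wz":-0.24,"gripper":1},{"tx":-14,"ty":0,"tz":55,"wx":0,"wy":0,"wz":-0.37,"gripper":1},{"tx":-14,"ty":0,"tz":70,"wx":0,"wy":0,"wz":-0.37,"gripper":1},{"tx":-14,"ty":0,"tz":70,"wx":0,"wy":0,"wz":-0.37,"gripper":1}]'

```text
time: 9.98
position: [0.5274, 0.2864, 0.0965]
tool_rot: [0.035, -3.136, 0.003]
ft_force: [-0.5, 0.4, -0.3]
grip_width: 1.001
grip_force: 0.0
```

```bash
python3 - <<'E'
from h import *
go((.5296,.2878,.014),3.168); print(ctrl.get_state()['joint_positions'])
c,K,E=cam('side'); print(vision.spot_in('side','dome_1'), proj(K,E,(.5296,.2878,.045)))
cv2.imwrite('pics/s3.png',cv2.resize(c[160:260,190:320],None,fx=6,fy=6,interpolation=2))
E
```

```text
t 10.0 mm [-2.7  1.5 82.5] w [-0.002 -0.006 -0.004] rows 2.0
[ 0.28053964  0.5341991  -1.05742638  1.69542928  0.49122555  1.21289052
  0.69460196]
[{'bbox': [231.4, 214.0, 253.0, 230.8], 'conf': 0.63}, {'bbox': [222.5, 184.5, 277.4, 216.3], 'conf': 0.54}] [242.98083009 214.83654167]
```

View pics/s3.png

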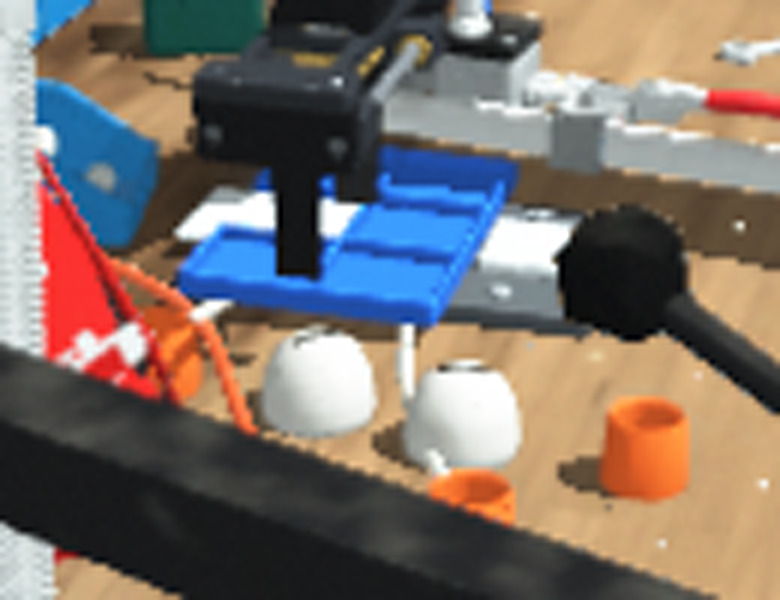

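Call:
jog_arm --increments '[{"tx":-2.5,"ty":1.5,"tz":25,"wx":0,"wy":0,"wz":0,"gripper":1},{"tx":-2.5,"ty":1.5,"tz":50,"wx":0,"wy":0,"wz":0,"gripper":1},{"tx":-2.5,"ty":1.5,"tz":70,"wx":0,"wy":0,"wz":0,"gripper":1},{"tx":-2.5,"ty":1.5,"tz":82,"wx":0,"wy":0,"wz":0,"gripper":1},{"tx":-2.5,"ty":1.5,"tz":82,"wx":0,"wy":0,"wz":0,"gripper":0.6}]'

```text
time: 10.5
position: [0.5305, 0.2894, 0.0167]
tool_rot: [0.039, -3.139, 0.002]
ft_force: [-0.0, -0.5, -0.3]
grip_width: 0.969
grip_force: 0.0
```

Call:
jog_arm --increments '[{"tx":0,"ty":0,"tz":0,"wx":0,"wy":0,"wz":0,"gripper":0.5},{"tx":0,"ty":0,"tz":0,"wx":0,"wy":0,"wz":0,"gripper":0.5},{"tx":0,"ty":0,"tz":0,"wx":0,"wy":0,"wz":0,"gripper":0.5},{"tx":0,"ty":0,"tz":0,"wx":0,"wy":0,"wz":0,"gripper":0.5},{"tx":0,"ty":0,"tz":0,"wx":0,"wy":0,"wz":0,"gripper":0.5}]' --grip_force 25

```text
time: 10.92
position: [0.532, 0.2902, 0.0189]
tool_rot: [-0.041, 3.14, 0.001]
ft_force: [-0.6, -1.0, -0.8]
grip_width: 0.63
grip_force: 0.0
```

Call:
jog_arm --increments '[{"tx":0,"ty":0,"tz":0,"wx":0,"wy":0,"wz":0,"gripper":0.9},{"tx":0,"ty":0,"tz":0,"wx":0,"wy":0,"wz":0,"gripper":0.9},{"tx":0,"ty":0,"tz":0,"wx":0,"wy":0,"wz":0,"gripper":0.9},{"tx":2,"ty":-2,"tz":2,"wx":0,"wy":0,"wz":0,"gripper":0.9},{"tx":2,"ty":-2,"tz":5,"wx":0,"wy":0,"wz":0,"gripper":0.9}]'

```text
time: 11.33
position: [0.5293, 0.2876, 0.0129]
tool_rot: [-0.041, 3.141, -0.001]
ft_force: [-0.5, 1.4, 0.5]
grip_width: 0.872
grip_force: 0.0
```

Call:
jog_arm --increments '[{"tx":0,"ty":0,"tz":0,"wx":0,"wy":0,"wz":0,"gripper":0.5},{"tx":0,"ty":0,"tz":0,"wx":0,"wy":0,"wz":0,"gripper":0.5},{"tx":0,"ty":0,"tz":0,"wx":0,"wy":0,"wz":0,"gripper":0.5},{"tx":0,"ty":0,"tz":0,"wx":0,"wy":0,"wz":0,"gripper":0.5},{"tx":0,"ty":0,"tz":0,"wx":0,"wy":0,"wz":0,"gripper":0.5}]' --grip_force 25

```text
time: 11.75
position: [0.5294, 0.2884, 0.0131]
tool_rot: [-0.041, 3.141, 0.001]
ft_force: [-0.9, 0.0, -2.2]
grip_width: 0.611
grip_force: 24.3
```

Call:
jog_arm --increments '[{"tx":0,"ty":0,"tz":-15,"wx":0,"wy":0,"wz":0,"gripper":0.5},{"tx":0,"ty":0,"tz":-40,"wx":0,"wy":0,"wz":0,"gripper":0.5},{"tx":0,"ty":0,"tz":-65,"wx":0,"wy":0,"wz":0,"gripper":0.5},{"tx":-5,"ty":-10,"tz":-80,"wx":0,"wy":0,"wz":0,"gripper":0.5},{"tx":-15,"ty":-30,"tz":-80,"wx":0,"wy":0,"wz":0,"gripper":0.5}]'

```text
time: 12.17
position: [0.545, 0.2633, 0.0982]
tool_rot: [-0.051, 3.136, 0.007]
ft_force: [0.9, 0.3, -2.9]
grip_width: 0.609
grip_force: 24.1
```

Call:
jog_arm --increments '[{"tx":-15,"ty":-25,"tz":0,"wx":0,"wy":0,"wz":0,"gripper":0.5},{"tx":-30,"ty":-50,"tz":0,"wx":0,"wy":0,"wz":0,"gripper":0.5},{"tx":-45,"ty":-75,"tz":0,"wx":0,"wy":0,"wz":0,"gripper":0.5},{"tx":-55,"ty":-94,"tz":0,"wx":0,"wy":0,"wz":0,"gripper":0.5},{"tx":-55,"ty":-94,"tz":0,"wx":0,"wy":0,"wz":0,"gripper":0.5}]'

```text
time: 12.58
position: [0.6061, 0.1581, 0.093]
tool_rot: [-0.027, 3.141, -0.007]
ft_force: [0.3, -2.0, -2.4]
grip_width: 0.608
grip_force: 24.1
```

Call:
jog_arm --increments '[{"tx":0,"ty":0,"tz":0,"wx":0,"wy":0,"wz":0,"gripper":0.5},{"tx":0,"ty":0,"tz":0,"wx":0,"wy":0,"wz":0,"gripper":0.5},{"tx":0,"ty":0,"tz":0,"wx":0,"wy":0,"wz":0,"gripper":0.5},{"tx":0,"ty":0,"tz":0,"wx":0,"wy":0,"wz":0,"gripper":0.5},{"tx":0,"ty":0,"tz":0,"wx":0,"wy":0,"wz":0,"gripper":0.5}]'

```text
time: 13.0
position: [0.6021, 0.1669, 0.0932]
tool_rot: [-0.044, 3.141, 0.0]
ft_force: [0.1, 0.6, -3.3]
grip_width: 0.606
grip_force: 24.1
```

```bash
python3 - <<'E'
from h import *
go((.6026,.166,.032),3.168); print(np.round(ctrl.get_state()['joint_positions'],2))
c,K,E=cam('side')
print([(np.round(d['bbox']),round(d['conf'],2)) for d in vision.spot_in('side','dome_1')])
p=ctrl.get_state()['position']; print(proj(K,E,p-[0,0,.012]),proj(K,E,p+[0,0,.032]))
E
```

```text
t 13.0 mm [-0.4 -1.  61.2] w [0.    0.    0.002] rows 2.0
[ 0.46  0.57 -1.02  1.64  0.52  1.22  0.92]
[(array([256., 219., 275., 237.]), 0.63), (array([222., 174., 241., 187.]), 0.46)]
[233.17402691 186.45203622] [233.10803733 173.80778761]
```

Call:
jog_arm --increments '[{"tx":0,"ty":-1,"tz":20,"wx":0,"wy":0,"wz":0,"gripper":0.5},{"tx":0,"ty":-1,"tz":40,"wx":0,"wy":0,"wz":0,"gripper":0.5},{"tx":0,"ty":-1,"tz":54,"wx":0,"wy":0,"wz":0,"gripper":0.5},{"tx":0,"ty":-1,"tz":60,"wx":0,"wy":0,"wz":0,"gripper":0.5},{"tx":0,"ty":-1,"tz":62,"wx":0,"wy":0,"wz":0,"gripper":0.5}]'

```text
time: 13.52
position: [0.6018, 0.1646, 0.03]
tool_rot: [0.042, -3.139, 0.001]
ft_force: [-0.5, 0.1, -1.4]
grip_width: 0.607
grip_force: 24.2
```

Call:
jog_arm --increments '[{"tx":0,"ty":0,"tz":0,"wx":0,"wy":0,"wz":0,"gripper":0.5},{"tx":0,"ty":0,"tz":0,"wx":0,"wy":0,"wz":0,"gripper":0.5},{"tx":0,"ty":0,"tz":0,"wx":0,"wy":0,"wz":0,"gripper":0.5},{"tx":0,"ty":0,"tz":0,"wx":0,"wy":0,"wz":0,"gripper":0.5},{"tx":0,"ty":0,"tz":0,"wx":0,"wy":0,"wz":0,"gripper":0.5}]'

```text
time: 13.93
position: [0.6031, 0.1649, 0.0316]
tool_rot: [-0.041, 3.14, 0.0]
ft_force: [-0.6, -0.3, -2.7]
grip_width: 0.606
grip_force: 24.1
```

Call:
jog_arm --increments '[{"tx":0,"ty":0,"tz":1,"wx":0,"wy":0,"wz":0,"gripper":0.5},{"tx":0,"ty":0,"tz":2,"wx":0,"wy":0,"wz":0,"gripper":0.5},{"tx":0,"ty":0,"tz":2,"wx":0,"wy":0,"wz":0,"gripper":0.65},{"tx":0,"ty":0,"tz":2,"wx":0,"wy":0,"wz":0,"gripper":0.75},{"tx":0,"ty":0,"tz":2,"wx":0,"wy":0,"wz":0,"gripper":0.75}]'

```text
time: 14.35
position: [0.6031, 0.165, 0.0293]
tool_rot: [-0.041, 3.14, 0.001]
ft_force: [0.1, 1.3, 0.4]
grip_width: 0.711
grip_force: 0.0
```

Call:
jog_arm --increments '[{"tx":0,"ty":0,"tz":0,"wx":0,"wy":0,"wz":0,"gripper":0.75},{"tx":0,"ty":0,"tz":-20,"wx":0,"wy":0,"wz":0,"gripper":0.75},{"tx":0,"ty":0,"tz":-50,"wx":0,"wy":0,"wz":0,"gripper":1},{"tx":0,"ty":0,"tz":-80,"wx":0,"wy":0,"wz":0,"gripper":1},{"tx":30,"ty":25,"tz":-80,"wx":0,"wy":0,"wz":0,"gripper":1}]'

```text
time: 14.77
position: [0.5813, 0.1845, 0.1145]
tool_rot: [-0.023, 3.129, 0.001]
ft_force: [2.7, -0.8, 1.8]
grip_width: 0.9
grip_force: 0.0
```

Call:
jog_arm --increments '[{"tx":28,"ty":28,"tz":0,"wx":0,"wy":0,"wz":0,"gripper":1},{"tx":56,"ty":56,"tz":0,"wx":0,"wy":0,"wz":0,"gripper":1},{"tx":84,"ty":84,"tz":0,"wx":0,"wy":0,"wz":0,"gripper":1},{"tx":110,"ty":108,"tz":0,"wx":0,"wy":0,"wz":0,"gripper":1},{"tx":117,"ty":115,"tz":0,"wx":0,"wy":0,"wz":0,"gripper":1}]'

```text
time: 15.18
position: [0.4465, 0.3059, 0.1095]
tool_rot: [0.055, -3.14, -0.002]
ft_force: [-1.1, 0.7, 0.2]
grip_width: 0.996
grip_force: 0.0
```

Call:
jog_arm --increments '[{"tx":0,"ty":0,"tz":0,"wx":0,"wy":0,"wz":0,"gripper":1},{"tx":0,"ty":0,"tz":0,"wx":0,"wy":0,"wz":0,"gripper":1},{"tx":0,"ty":0,"tz":0,"wx":0,"wy":0,"wz":0,"gripper":1},{"tx":0,"ty":0,"tz":0,"wx":0,"wy":0,"wz":0,"gripper":1},{"tx":0,"ty":0,"tz":0,"wx":0,"wy":0,"wz":0,"gripper":1}]'

```text
time: 15.6
position: [0.4534, 0.2996, 0.1088]
tool_rot: [0.036, -3.141, 0.0]
ft_force: [-0.4, 0.4, -0.0]
grip_width: 0.999
grip_force: 0.0
```

```bash
python3 - <<'E'
from h import *
np.set_printoptions(precision=4,suppress=True)
go((.452,.3005,.013),3.168); print(np.round(ctrl.get_state()['joint_positions'],2))
for n in('side','top'):
    c,K,E=cam(n)
    for t,h in(('dome_1',.02),('cap_1',.018)):
        for d in vision.spot_in(n,t):
            b=d['bbox']; print(n,t,np.round(b),round(d['conf'],2),onz(K,E,(b[0]+b[2])/2,(b[1]+b[3])/2,h)[:2])
E
```

```text
t 15.6 mm [ 1.4  1.  95.8] w [-0.    -0.    -0.003] rows 3.0
[ 0.34  0.4  -1.15  1.83  0.4   1.17  0.65]
side dome_1 [257. 218. 279. 235.] 0.78 [0.4501 0.2912]
side dome_1 [221. 191. 240. 204.] 0.74 [0.6262 0.1242]
side cap_1 [291. 225. 304. 241.] 0.74 [0.3598 0.2994]
side cap_1 [213. 209. 220. 224.] 0.46 [0.6218 0.2706]
top dome_1 [238. 162. 250. 175.] 0.64 [0.6031 0.1597]
top dome_1 [226. 128. 239. 138.] 0.28 [0.7256 0.2027]
top cap_1 [132. 210. 146. 224.] 0.72 [0.4342 0.5043]
top cap_1 [161. 221. 174. 228.] 0.59 [0.4118 0.4091]
top cap_1 [202. 157. 217. 168.] 0.55 [0.6228 0.2757]
top cap_1 [191. 238. 196. 244.] 0.54 [0.3584 0.32  ]
top cap_1 [168. 164. 184. 173.] 0.54 [0.5984 0.3881]
```

Call:
jog_arm --increments '[{"tx":1,"ty":1,"tz":25,"wx":0,"wy":0,"wz":0,"gripper":1},{"tx":1,"ty":1,"tz":50,"wx":0,"wy":0,"wz":0,"gripper":1},{"tx":1,"ty":1,"tz":75,"wx":0,"wy":0,"wz":0,"gripper":1},{"tx":1,"ty":1,"tz":90,"wx":0,"wy":0,"wz":0,"gripper":1},{"tx":1,"ty":1,"tz":96,"wx":0,"wy":0,"wz":0,"gripper":1}]'

```text
time: 16.32
position: [0.4497, 0.3008, 0.0107]
tool_rot: [0.041, -3.138, 0.003]
ft_force: [0.1, -0.4, 0.4]
grip_width: 0.996
grip_force: 0.0
```

Call:
jog_arm --increments '[{"tx":0,"ty":0,"tz":0,"wx":0,"wy":0,"wz":0,"gripper":0.5},{"tx":0,"ty":0,"tz":0,"wx":0,"wy":0,"wz":0,"gripper":0.5},{"tx":0,"ty":0,"tz":0,"wx":0,"wy":0,"wz":0,"gripper":0.5},{"tx":0,"ty":0,"tz":0,"wx":0,"wy":0,"wz":0,"gripper":0.5},{"tx":0,"ty":0,"tz":0,"wx":0,"wy":0,"wz":0,"gripper":0.5}]' --grip_force 25

```text
time: 16.73
position: [0.4518, 0.3022, 0.0141]
tool_rot: [-0.041, 3.14, 0.001]
ft_force: [0.3, -0.5, -0.2]
grip_width: 0.706
grip_force: 0.0
```

Call:
jog_arm --increments '[{"tx":0,"ty":0,"tz":0,"wx":0,"wy":0,"wz":0,"gripper":0.5},{"tx":0,"ty":0,"tz":0,"wx":0,"wy":0,"wz":0,"gripper":0.5},{"tx":0,"ty":0,"tz":0,"wx":0,"wy":0,"wz":0,"gripper":0.5},{"tx":0,"ty":0,"tz":0,"wx":0,"wy":0,"wz":0,"gripper":0.5},{"tx":0,"ty":0,"tz":-10,"wx":0,"wy":0,"wz":0,"gripper":0.5}]'

```text
time: 17.15
position: [0.4498, 0.3005, 0.0216]
tool_rot: [0.041, -3.138, 0.003]
ft_force: [0.0, -1.1, -3.7]
grip_width: 0.612
grip_force: 24.8
```

Call:
jog_arm --increments '[{"tx":0,"ty":0,"tz":-30,"wx":0,"wy":0,"wz":0,"gripper":0.5},{"tx":0,"ty":0,"tz":-60,"wx":0,"wy":0,"wz":0,"gripper":0.5},{"tx":0,"ty":-10,"tz":-90,"wx":0,"wy":0,"wz":0.1,"gripper":0.5},{"tx":-10,"ty":-35,"tz":-110,"wx":0,"wy":0,"wz":0.22,"gripper":0.5},{"tx":-20,"ty":-65,"tz":-110,"wx":0,"wy":0,"wz":0.34,"gripper":0.5}]'

```text
time: 17.57
position: [0.4735, 0.2405, 0.1374]
tool_rot: [0.491, 3.098, 0.006]
ft_force: [2.2, 0.1, -3.1]
grip_width: 0.612
grip_force: 24.8
```

```bash
python3 -c "
from h import *
go((.6063,.026,.13),1.597)"
```

```text
t 17.6 mm [-192.5 -163.     7.4] w [7.000e-03 1.000e-03 1.231e+00] rows 10.0
```

Call:
jog_arm --increments '[{"tx":-25,"ty":-22,"tz":0,"wx":0,"wy":0,"wz":0.12,"gripper":0.5},{"tx":-50,"ty":-43,"tz":0,"wx":0,"wy":0,"wz":0.24,"gripper":0.5},{"tx":-75,"ty":-64,"tz":0,"wx":0,"wy":0,"wz":0.36,"gripper":0.5},{"tx":-100,"ty":-86,"tz":0,"wx":0,"wy":0,"wz":0.48,"gripper":0.5},{"tx":-125,"ty":-107,"tz":0,"wx":0,"wy":0,"wz":0.6,"gripper":0.5}]'

```text
time: 17.98
position: [0.5582, 0.0948, 0.1327]
tool_rot: [-1.394, -2.814, 0.003]
ft_force: [0.3, 0.4, -4.6]
grip_width: 0.61
grip_force: 24.8
```

```bash
python3 -c "
from h import *
go((.6063,.026,.13),1.597)"
```

```text
t 18.0 mm [-83.9  -3.4   2.7] w [-0.002  0.001  0.625] rows 5.0
```

Call:
jog_arm --increments '[{"tx":-20,"ty":-1,"tz":0,"wx":0,"wy":0,"wz":0.12,"gripper":0.5},{"tx":-40,"ty":-2,"tz":0,"wx":0,"wy":0,"wz":0.24,"gripper":0.5},{"tx":-60,"ty":-3,"tz":0,"wx":0,"wy":0,"wz":0.37,"gripper":0.5},{"tx":-75,"ty":-3,"tz":0,"wx":0,"wy":0,"wz":0.49,"gripper":0.5},{"tx":-83,"ty":-3,"tz":0,"wx":0,"wy":0,"wz":0.61,"gripper":0.5}]'

```text
time: 18.4
position: [0.6069, 0.0263, 0.1321]
tool_rot: [-2.178, -2.262, 0.004]
ft_force: [0.3, -0.4, -2.9]
grip_width: 0.615
grip_force: 24.8
```

Call:
jog_arm --increments '[{"tx":0,"ty":0,"tz":0,"wx":0,"wy":0,"wz":0,"gripper":0.5},{"tx":0,"ty":0,"tz":10,"wx":0,"wy":0,"wz":0,"gripper":0.5},{"tx":0,"ty":0,"tz":25,"wx":0,"wy":0,"wz":0,"gripper":0.5},{"tx":0,"ty":0,"tz":30,"wx":0,"wy":0,"wz":0,"gripper":0.5},{"tx":0,"ty":0,"tz":30,"wx":0,"wy":0,"wz":0,"gripper":0.5}]'

```text
time: 18.82
position: [0.6045, 0.0303, 0.1007]
tool_rot: [-2.162, -2.274, 0.005]
ft_force: [-0.4, 0.3, -2.9]
grip_width: 0.608
grip_force: 24.8
```

```bash
python3 -c "
from h import *
go((.6063,.026,.031),1.597);s=ctrl.get_state();print(s['joint_positions'],s['ft_force'])"
```

```text
t 18.8 mm [-4.4  1.9 69.7] w [-0.005 -0.     0.025] rows 2.0
[ 0.512865    0.41703369 -0.74994386  1.68579415  0.30391234  1.16455549
 -0.26651119] [-0.35513101  0.25231292 -2.9260568 ]
```

Call:
jog_arm --increments '[{"tx":-4,"ty":1.5,"tz":20,"wx":0,"wy":0,"wz":0.02,"gripper":0.5},{"tx":-4,"ty":1.5,"tz":40,"wx":0,"wy":0,"wz":0.02,"gripper":0.5},{"tx":-4,"ty":1.5,"tz":57,"wx":0,"wy":0,"wz":0.02,"gripper":0.5},{"tx":-4,"ty":1.5,"tz":67,"wx":0,"wy":0,"wz":0.02,"gripper":0.5},{"tx":-4,"ty":1.5,"tz":69,"wx":0,"wy":0,"wz":0.02,"gripper":0.5}]'

```text
time: 19.23
position: [0.607, 0.0259, 0.0322]
tool_rot: [-2.188, -2.251, 0.004]
ft_force: [-1.6, -0.7, -3.9]
grip_width: 0.612
grip_force: 24.8
```

Call:
jog_arm --increments '[{"tx":0,"ty":0,"tz":0,"wx":0,"wy":0,"wz":0,"gripper":0.5},{"tx":0,"ty":0,"tz":0,"wx":0,"wy":0,"wz":0,"gripper":0.5},{"tx":0,"ty":0,"tz":0,"wx":0,"wy":0,"wz":0,"gripper":0.5},{"tx":0,"ty":0,"tz":0,"wx":0,"wy":0,"wz":0,"gripper":0.5},{"tx":0,"ty":0,"tz":0,"wx":0,"wy":0,"wz":0,"gripper":0.5}]'

```text
time: 19.65
position: [0.6092, 0.0256, 0.035]
tool_rot: [2.19, 2.25, 0.001]
ft_force: [-0.5, 0.6, -3.1]
grip_width: 0.609
grip_force: 24.8
```

Call:
jog_arm --increments '[{"tx":0,"ty":-2,"tz":2,"wx":0,"wy":0,"wz":0,"gripper":0.5},{"tx":0,"ty":-2.5,"tz":3.5,"wx":0,"wy":0,"wz":0,"gripper":0.5},{"tx":0,"ty":-2.5,"tz":4.5,"wx":0,"wy":0,"wz":0,"gripper":0.5},{"tx":0,"ty":-2.5,"tz":5.2,"wx":0,"wy":0,"wz":0,"gripper":0.5},{"tx":0,"ty":-2.5,"tz":5.2,"wx":0,"wy":0,"wz":0,"gripper":0.5}]'

```text
time: 20.07
position: [0.6061, 0.0254, 0.0307]
tool_rot: [2.191, 2.251, -0.002]
ft_force: [-5.2, -1.0, 10.1]
grip_width: 0.614
grip_force: 25.3
```

Call:
jog_arm --increments '[{"tx":0,"ty":0,"tz":0,"wx":0,"wy":0,"wz":0,"gripper":0.65},{"tx":0,"ty":0,"tz":0,"wx":0,"wy":0,"wz":0,"gripper":0.72},{"tx":0,"ty":0,"tz":0,"wx":0,"wy":0,"wz":0,"gripper":0.75},{"tx":0,"ty":0,"tz":0,"wx":0,"wy":0,"wz":0,"gripper":0.75},{"tx":0,"ty":0,"tz":-10,"wx":0,"wy":0,"wz":0,"gripper":0.75}]'

```text
time: 20.48
position: [0.6047, 0.0253, 0.0372]
tool_rot: [-2.189, -2.249, 0.004]
ft_force: [-0.6, 0.5, -0.7]
grip_width: 0.744
grip_force: 0.0
```

Call:
jog_arm --increments '[{"tx":0,"ty":0,"tz":-30,"wx":0,"wy":0,"wz":0,"gripper":0.75},{"tx":0,"ty":0,"tz":-60,"wx":0,"wy":0,"wz":0,"gripper":0.75},{"tx":0,"ty":0,"tz":-90,"wx":0,"wy":0,"wz":0,"gripper":0.75},{"tx":30,"ty":-20,"tz":-95,"wx":0,"wy":0,"wz":0,"gripper":0.75},{"tx":60,"ty":-40,"tz":-95,"wx":0,"wy":0,"wz":0,"gripper":0.75}]'

```text
time: 20.9
position: [0.5672, 0.0835, 0.1374]
tool_rot: [2.194, 2.243, 0.007]
ft_force: [-0.3, 1.8, -0.2]
grip_width: 0.749
grip_force: 0.0
```

```bash
python3 -c "
from h import *
go((.362,.307,.10),1.597);s=ctrl.get_state();print(s['joint_positions'],s['ft_force'])"
```

```text
t 20.9 mm [ 227.9 -200.5   36.1] w [ 0.006 -0.    -0.004] rows 8.0
[ 0.4915641   0.3061586  -0.80105203  1.7372903   0.23666719  1.19126124
 -0.35157243] [-0.27107965  1.76245612 -0.15036189]
```

Call:
jog_arm --increments '[{"tx":28,"ty":-25,"tz":0,"wx":0,"wy":0,"wz":0,"gripper":0.8},{"tx":57,"ty":-50,"tz":0,"wx":0,"wy":0,"wz":0,"gripper":0.8},{"tx":86,"ty":-75,"tz":0,"wx":0,"wy":0,"wz":0,"gripper":0.8},{"tx":115,"ty":-100,"tz":0,"wx":0,"wy":0,"wz":0,"gripper":0.8},{"tx":144,"ty":-125,"tz":0,"wx":0,"wy":0,"wz":0,"gripper":0.8}]'

```text
time: 21.32
position: [0.4344, 0.2263, 0.1345]
tool_rot: [2.19, 2.251, 0.001]
ft_force: [0.4, 0.2, 0.4]
grip_width: 0.799
grip_force: 0.0
```

Call:
jog_arm --increments '[{"tx":28,"ty":-25,"tz":0,"wx":0,"wy":0,"wz":0,"gripper":0.8},{"tx":56,"ty":-50,"tz":0,"wx":0,"wy":0,"wz":0,"gripper":0.8},{"tx":84,"ty":-75,"tz":10,"wx":0,"wy":0,"wz":0,"gripper":0.8},{"tx":84,"ty":-75,"tz":30,"wx":0,"wy":0,"wz":0,"gripper":0.8},{"tx":84,"ty":-75,"tz":30,"wx":0,"wy":0,"wz":0,"gripper":0.8}]'

```text
time: 21.73
position: [0.3553, 0.3076, 0.1023]
tool_rot: [-2.185, -2.258, 0.005]
ft_force: [-0.4, -2.8, -0.0]
grip_width: 0.806
grip_force: 0.0
```

```bash
python3 - <<'E'
from h import *
np.set_printoptions(precision=4,suppress=True)
go((.362,.307,.013),1.597); print(np.round(ctrl.get_state()['joint_positions'],2))
for n in('side','top'):
    c,K,E=cam(n); cv2.imwrite(f'pics/{n}5.png',c)
    for t,h in(('dome_1',.037),('cap_1',.018)):
        for d in vision.spot_in(n,t):
            b=d['bbox']; print(n,t,np.round(b),round(d['conf'],2),onz(K,E,(b[0]+b[2])/2,(b[1]+b[3])/2,h)[:2])
E
```

```text
t 21.7 mm [-0.7  6.9 89.2] w [-0.002  0.002  0.007] rows 3.0
[ 0.23  0.13 -1.03  2.    0.12  1.08 -0.83]
side dome_1 [239. 176. 256. 192.] 0.65 [0.5978 0.0222]
side dome_1 [224. 190. 242. 205.] 0.57 [0.6069 0.1542]
side cap_1 [221. 181. 277. 215.] 0.63 [0.5666 0.102 ]
side cap_1 [246. 271. 259. 280.] 0.59 [0.4231 0.5457]
side cap_1 [214. 211. 222. 226.] 0.54 [0.6123 0.2822]
top dome_1 [237. 158. 250. 176.] 0.79 [0.6053 0.1612]
top dome_1 [277. 158. 292. 175.] 0.71 [0.6086 0.0252]
top cap_1 [202. 155. 217. 171.] 0.63 [0.6204 0.277 ]
top cap_1 [168. 165. 185. 175.] 0.47 [0.5943 0.3869]
```

Call:
jog_arm --increments '[{"tx":-1,"ty":4,"tz":10,"wx":0,"wy":0,"wz":0,"gripper":0.8},{"tx":-1,"ty":4,"tz":25,"wx":0,"wy":0,"wz":0,"gripper":0.8},{"tx":-1,"ty":4,"tz":50,"wx":0,"wy":0,"wz":0,"gripper":0.8},{"tx":-1,"ty":4,"tz":75,"wx":0,"wy":0,"wz":0,"gripper":0.8},{"tx":-1,"ty":4,"tz":88,"wx":0,"wy":0,"wz":0,"gripper":0.8}]'

```text
time: 22.45
position: [0.3625, 0.3045, 0.014]
tool_rot: [-2.193, -2.249, 0.003]
ft_force: [0.8, -0.2, -0.2]
grip_width: 0.799
grip_force: 0.0
```

Call:
jog_arm --increments '[{"tx":0,"ty":0,"tz":0,"wx":0,"wy":0,"wz":0,"gripper":0.4},{"tx":0,"ty":0,"tz":0,"wx":0,"wy":0,"wz":0,"gripper":0.35},{"tx":0,"ty":0,"tz":0,"wx":0,"wy":0,"wz":0,"gripper":0.35},{"tx":0,"ty":0,"tz":0,"wx":0,"wy":0,"wz":0,"gripper":0.35},{"tx":0,"ty":0,"tz":0,"wx":0,"wy":0,"wz":0,"gripper":0.35}]' --grip_force 12

```text
time: 22.87
position: [0.3635, 0.3065, 0.017]
tool_rot: [2.191, 2.25, 0.003]
ft_force: [0.7, 0.3, -0.4]
grip_width: 0.508
grip_force: 0.1
```

Call:
jog_arm --increments '[{"tx":0,"ty":0,"tz":0,"wx":0,"wy":0,"wz":0,"gripper":0.35},{"tx":0,"ty":0,"tz":0,"wx":0,"wy":0,"wz":0,"gripper":0.35},{"tx":0,"ty":0,"tz":0,"wx":0,"wy":0,"wz":0,"gripper":0.35},{"tx":0,"ty":0,"tz":0,"wx":0,"wy":0,"wz":0,"gripper":0.35},{"tx":0,"ty":0,"tz":0,"wx":0,"wy":0,"wz":0,"gripper":0.35}]'

```text
time: 23.28
position: [0.3633, 0.3063, 0.0167]
tool_rot: [2.191, 2.25, 0.002]
ft_force: [-0.6, -1.8, 6.2]
grip_width: 0.444
grip_force: 12.2
```

Call:
jog_arm --increments '[{"tx":0,"ty":0,"tz":-20,"wx":0,"wy":0,"wz":0,"gripper":0.35},{"tx":0,"ty":0,"tz":-50,"wx":0,"wy":0,"wz":0,"gripper":0.35},{"tx":-10,"ty":5,"tz":-80,"wx":0,"wy":0,"wz":0,"gripper":0.35},{"tx":-40,"ty":22,"tz":-90,"wx":0,"wy":0,"wz":0,"gripper":0.35},{"tx":-75,"ty":42,"tz":-90,"wx":0,"wy":0,"wz":0,"gripper":0.35}]'

```text
time: 23.7
position: [0.4078, 0.2348, 0.1092]
tool_rot: [2.182, 2.256, 0.009]
ft_force: [1.0, 0.2, -1.1]
grip_width: 0.443
grip_force: 12.0
```

Call:
jog_arm --increments '[{"tx":-35,"ty":20,"tz":0,"wx":0,"wy":0,"wz":0,"gripper":0.35},{"tx":-70,"ty":40,"tz":0,"wx":0,"wy":0,"wz":0,"gripper":0.35},{"tx":-105,"ty":60,"tz":0,"wx":0,"wy":0,"wz":0,"gripper":0.35},{"tx":-140,"ty":80,"tz":0,"wx":0,"wy":0,"wz":0,"gripper":0.35},{"tx":-175,"ty":100,"tz":0,"wx":0,"wy":0,"wz":0,"gripper":0.35}]'

```text
time: 24.12
position: [0.5118, 0.0579, 0.1059]
tool_rot: [2.191, 2.25, -0.0]
ft_force: [0.9, 1.7, -0.2]
grip_width: 0.443
grip_force: 12.0
```

Call:
jog_arm --increments '[{"tx":-25,"ty":13,"tz":0,"wx":0,"wy":0,"wz":0,"gripper":0.35},{"tx":-36,"ty":19,"tz":0,"wx":0,"wy":0,"wz":0,"gripper":0.35},{"tx":-36,"ty":19,"tz":0,"wx":0,"wy":0,"wz":0,"gripper":0.35},{"tx":-36,"ty":19,"tz":0,"wx":0,"wy":0,"wz":0,"gripper":0.35},{"tx":-36,"ty":19,"tz":0,"wx":0,"wy":0,"wz":0,"gripper":0.35}]'

```text
time: 24.53
position: [0.5302, 0.027, 0.1058]
tool_rot: [-2.187, -2.254, -0.0]
ft_force: [-1.2, 0.4, 0.1]
grip_width: 0.444
grip_force: 12.0
```

```bash
python3 - <<'E'
from h import *
go((.5315,.0242,.034),1.597); s=ctrl.get_state(); print(np.round(s['joint_positions'],2))
c,K,E=cam('side'); p=s['position']; print(proj(K,E,p-[0,0,.0167]),proj(K,E,p+[0,0,.0193]))
print([(np.round(d['bbox']),round(d['conf'],2)) for d in vision.spot_in('side','cap_1')])
E
```

```text
t 24.5 mm [-2.9  1.3 71.8] w [-0.001 -0.001  0.004] rows 2.0
[ 0.61  0.24 -0.79  1.86  0.19  1.11 -0.22]
[265.54402913 172.74935066] [265.80365946 163.03540871]
[(array([216., 212., 223., 226.]), 0.46), (array([246., 270., 255., 280.]), 0.43)]
```

Call:
jog_arm --increments '[{"tx":-2,"ty":1,"tz":20,"wx":0,"wy":0,"wz":0,"gripper":0.35},{"tx":-2,"ty":1,"tz":40,"wx":0,"wy":0,"wz":0,"gripper":0.35},{"tx":-2,"ty":1,"tz":58,"wx":0,"wy":0,"wz":0,"gripper":0.35},{"tx":-2,"ty":1,"tz":68,"wx":0,"wy":0,"wz":0,"gripper":0.35},{"tx":-2,"ty":1,"tz":71,"wx":0,"wy":0,"wz":0,"gripper":0.35}]'

```text
time: 25.05
position: [0.5302, 0.0237, 0.0336]
tool_rot: [-2.187, -2.251, 0.004]
ft_force: [-8.0, 0.1, 14.5]
grip_width: 0.442
grip_force: 12.4
```

Call:
jog_arm --increments '[{"tx":0,"ty":0,"tz":0,"wx":0,"wy":0,"wz":0,"gripper":0.35},{"tx":0,"ty":0,"tz":0,"wx":0,"wy":0,"wz":0,"gripper":0.35},{"tx":0,"ty":0,"tz":0,"wx":0,"wy":0,"wz":0,"gripper":0.35},{"tx":0,"ty":0,"tz":0,"wx":0,"wy":0,"wz":0,"gripper":0.35},{"tx":0,"ty":0,"tz":0,"wx":0,"wy":0,"wz":0,"gripper":0.35}]'

```text
time: 25.47
position: [0.5327, 0.0225, 0.0354]
tool_rot: [2.191, 2.25, 0.001]
ft_force: [0.5, -0.1, 0.3]
grip_width: 0.443
grip_force: 12.0
```

Call:
jog_arm --increments '[{"tx":0,"ty":-1,"tz":1.5,"wx":0,"wy":0,"wz":0,"gripper":0.35},{"tx":0,"ty":-1,"tz":1.5,"wx":0,"wy":0,"wz":0,"gripper":0.48},{"tx":0,"ty":-1,"tz":1.5,"wx":0,"wy":0,"wz":0,"gripper":0.56},{"tx":0,"ty":-1,"tz":1.5,"wx":0,"wy":0,"wz":0,"gripper":0.56},{"tx":0,"ty":-1,"tz":-10,"wx":0,"wy":0,"wz":0,"gripper":0.56}]'

```text
time: 25.88
position: [0.5292, 0.0222, 0.0432]
tool_rot: [-2.189, -2.249, 0.004]
ft_force: [-0.4, 0.6, 0.4]
grip_width: 0.548
grip_force: 0.0
```

Call:
jog_arm --increments '[{"tx":0,"ty":0,"tz":-35,"wx":0,"wy":0,"wz":0,"gripper":0.56},{"tx":0,"ty":0,"tz":-65,"wx":0,"wy":0,"wz":0,"gripper":0.8},{"tx":30,"ty":-8,"tz":-75,"wx":0,"wy":0,"wz":0,"gripper":0.8},{"tx":68,"ty":-18,"tz":-75,"wx":0,"wy":0,"wz":0,"gripper":0.8},{"tx":106,"ty":-30,"tz":-75,"wx":0,"wy":0,"wz":0,"gripper":0.8}]'

```text
time: 26.3
position: [0.4994, 0.1281, 0.1219]
tool_rot: [2.193, 2.246, 0.004]
ft_force: [0.4, 0.8, -0.4]
grip_width: 0.753
grip_force: 0.0
```

Call:
jog_arm --increments '[{"tx":40,"ty":-10,"tz":0,"wx":0,"wy":0,"wz":0,"gripper":0.8},{"tx":80,"ty":-20,"tz":0,"wx":0,"wy":0,"wz":0,"gripper":0.8},{"tx":120,"ty":-30,"tz":0,"wx":0,"wy":0,"wz":0,"gripper":0.8},{"tx":155,"ty":-40,"tz":0,"wx":0,"wy":0,"wz":0,"gripper":0.8},{"tx":190,"ty":-50,"tz":0,"wx":0,"wy":0,"wz":0,"gripper":0.8}]'

```text
time: 26.72
position: [0.4424, 0.3181, 0.1208]
tool_rot: [2.19, 2.251, 0.001]
ft_force: [-0.1, 0.9, -0.6]
grip_width: 0.799
grip_force: 0.0
```

```bash
python3 - <<'E'
from h import *
np.set_printoptions(precision=4,suppress=True)
go((.421,.400,.1),1.597); print(np.round(ctrl.get_state()['joint_positions'],2))
for n in('side','top'):
    c,K,E=cam(n); cv2.imwrite(f'pics/{n}6.png',c)
    for t,h in(('dome_1',.037),('cap_1',.018)):
        for d in vision.spot_in(n,t):
            b=d['bbox']; print(n,t,np.round(b),round(d['conf'],2),onz(K,E,(b[0]+b[2])/2,(b[1]+b[3])/2,h)[:2])
E
```

```text
t 26.7 mm [ 82.5 -19.2  20.8] w [0.001 0.    0.001] rows 3.0
[ 0.16  0.3  -0.95  1.81  0.27  1.16 -0.85]
side dome_1 [238. 176. 253. 188.] 0.75 [0.6083 0.0089]
side dome_1 [225. 192. 241. 204.] 0.67 [0.6047 0.1622]
side dome_1 [260. 182. 271. 191.] 0.58 [0.5302 0.0277]
side cap_1 [223. 186. 275. 215.] 0.63 [0.5611 0.123 ]
side cap_1 [264. 240. 274. 247.] 0.55 [0.4229 0.3831]
side cap_1 [215. 210. 219. 224.] 0.55 [0.6177 0.2759]
side cap_1 [239. 176. 255. 188.] 0.54 [ 0.618  -0.0408]
side cap_1 [262. 179. 272. 192.] 0.43 [ 0.5376 -0.0327]
top dome_1 [235. 159. 254. 180.] 0.56 [0.5981 0.1583]
top dome_1 [277. 159. 295. 179.] 0.55 [0.6006 0.0202]
top cap_1 [167. 164. 184. 176.] 0.54 [0.595  0.3894]
top cap_1 [202. 157. 216. 171.] 0.47 [0.6159 0.2799]
```

Call:
jog_arm --increments '[{"tx":35,"ty":-8,"tz":0,"wx":0,"wy":0,"wz":0,"gripper":0.8},{"tx":65,"ty":-16,"tz":0,"wx":0,"wy":0,"wz":0,"gripper":0.8},{"tx":81,"ty":-19,"tz":10,"wx":0,"wy":0,"wz":0,"gripper":0.8},{"tx":81,"ty":-19,"tz":40,"wx":0,"wy":0,"wz":0,"gripper":0.8},{"tx":81,"ty":-19,"tz":60,"wx":0,"wy":0,"wz":0,"gripper":0.8}]'

```text
time: 27.43
position: [0.4226, 0.3961, 0.0588]
tool_rot: [2.192, 2.25, 0.0]
ft_force: [0.3, -0.9, -0.7]
grip_width: 0.801
grip_force: 0.0
```

Call:
jog_arm --increments '[{"tx":0,"ty":0,"tz":0,"wx":0,"wy":0,"wz":0,"gripper":0.8},{"tx":0,"ty":0,"tz":0,"wx":0,"wy":0,"wz":0,"gripper":0.8},{"tx":0,"ty":0,"tz":0,"wx":0,"wy":0,"wz":0,"gripper":0.8},{"tx":0,"ty":0,"tz":0,"wx":0,"wy":0,"wz":0,"gripper":0.8},{"tx":0,"ty":0,"tz":0,"wx":0,"wy":0,"wz":0,"gripper":0.8}]'

```text
time: 27.85
position: [0.4232, 0.3969, 0.0614]
tool_rot: [2.192, 2.25, 0.004]
ft_force: [0.1, -0.0, 0.7]
grip_width: 0.801
grip_force: 0.0
```

```bash
python3 - <<'E'
from h import *
go((.421,.400,.015),1.597); print(np.round(ctrl.get_state()['joint_positions'],2))
E
```

```text
t 27.9 mm [ 3.1 -2.2 46.4] w [ 0.002 -0.001 -0.   ] rows 2.0
[-0.06  0.46 -0.91  1.79  0.41  1.09 -1.08]
```

Call:
jog_arm --increments '[{"tx":3,"ty":-2,"tz":15,"wx":0,"wy":0,"wz":0,"gripper":0.8},{"tx":3,"ty":-2,"tz":35,"wx":0,"wy":0,"wz":0,"gripper":0.8},{"tx":3,"ty":-2,"tz":46,"wx":0,"wy":0,"wz":0,"gripper":0.8},{"tx":3,"ty":-2,"tz":46,"wx":0,"wy":0,"wz":0,"gripper":0.4},{"tx":3,"ty":-2,"tz":46,"wx":0,"wy":0,"wz":0,"gripper":0.35}]'

```text
time: 28.27
position: [0.4194, 0.3993, 0.0131]
tool_rot: [-2.191, -2.251, 0.003]
ft_force: [-0.3, 0.1, 0.2]
grip_width: 0.718
grip_force: 0.0
```

Call:
jog_arm --increments '[{"tx":0,"ty":0,"tz":0,"wx":0,"wy":0,"wz":0,"gripper":0.35},{"tx":0,"ty":0,"tz":0,"wx":0,"wy":0,"wz":0,"gripper":0.35},{"tx":0,"ty":0,"tz":0,"wx":0,"wy":0,"wz":0,"gripper":0.35},{"tx":0,"ty":0,"tz":0,"wx":0,"wy":0,"wz":0,"gripper":0.35},{"tx":0,"ty":0,"tz":0,"wx":0,"wy":0,"wz":0,"gripper":0.35}]'

```text
time: 28.68
position: [0.4205, 0.4, 0.0145]
tool_rot: [2.191, 2.251, 0.002]
ft_force: [-0.2, 0.6, 2.3]
grip_width: 0.447
grip_force: 12.1
```

Call:
jog_arm --increments '[{"tx":0,"ty":0,"tz":0,"wx":0,"wy":0,"wz":0,"gripper":0.35},{"tx":0,"ty":0,"tz":-15,"wx":0,"wy":0,"wz":0,"gripper":0.35},{"tx":0,"ty":0,"tz":-40,"wx":0,"wy":0,"wz":0,"gripper":0.35},{"tx":0,"ty":0,"tz":-70,"wx":0,"wy":0,"wz":0,"gripper":0.35},{"tx":-10,"ty":4,"tz":-90,"wx":0,"wy":0,"wz":0,"gripper":0.35}]'

```text
time: 29.1
position: [0.4228, 0.3926, 0.1071]
tool_rot: [-2.186, -2.254, -0.004]
ft_force: [0.9, 0.7, 0.7]
grip_width: 0.443
grip_force: 11.9
```

Call:
jog_arm --increments '[{"tx":-38,"ty":12,"tz":0,"wx":0,"wy":0,"wz":0,"gripper":0.35},{"tx":-76,"ty":25,"tz":0,"wx":0,"wy":0,"wz":0,"gripper":0.35},{"tx":-114,"ty":37,"tz":0,"wx":0,"wy":0,"wz":0,"gripper":0.35},{"tx":-152,"ty":50,"tz":0,"wx":0,"wy":0,"wz":0,"gripper":0.35},{"tx":-190,"ty":62,"tz":0,"wx":0,"wy":0,"wz":0,"gripper":0.35}]'

```text
time: 29.52
position: [0.4917, 0.1997, 0.1048]
tool_rot: [2.19, 2.251, 0.001]
ft_force: [1.1, -0.2, -0.7]
grip_width: 0.441
grip_force: 11.9
```

Call:
jog_arm --increments '[{"tx":-36,"ty":12,"tz":0,"wx":0,"wy":0,"wz":0,"gripper":0.35},{"tx":-72,"ty":24,"tz":0,"wx":0,"wy":0,"wz":0,"gripper":0.35},{"tx":-100,"ty":33,"tz":0,"wx":0,"wy":0,"wz":0,"gripper":0.35},{"tx":-109,"ty":36,"tz":0,"wx":0,"wy":0,"wz":0,"gripper":0.35},{"tx":-109,"ty":36,"tz":0,"wx":0,"wy":0,"wz":0,"gripper":0.35}]'

```text
time: 29.93
position: [0.5313, 0.0898, 0.1043]
tool_rot: [2.197, 2.244, -0.001]
ft_force: [-0.0, 0.5, 0.1]
grip_width: 0.444
grip_force: 11.9
```

Call:
jog_arm --increments '[{"tx":0,"ty":0,"tz":0,"wx":0,"wy":0,"wz":0,"gripper":0.35},{"tx":0,"ty":0,"tz":5,"wx":0,"wy":0,"wz":0,"gripper":0.35},{"tx":0,"ty":0,"tz":10,"wx":0,"wy":0,"wz":0,"gripper":0.35},{"tx":0,"ty":0,"tz":10,"wx":0,"wy":0,"wz":0,"gripper":0.35},{"tx":0,"ty":0,"tz":10,"wx":0,"wy":0,"wz":0,"gripper":0.35}]'

```text
time: 30.35
position: [0.5294, 0.0948, 0.0933]
tool_rot: [-2.188, -2.253, 0.001]
ft_force: [-0.1, 1.0, -1.0]
grip_width: 0.449
grip_force: 11.9
```

```bash
python3 - <<'E'
from h import *
go((.530,.0941,.032),1.597); s=ctrl.get_state(); print(np.round(s['joint_positions'],2),s['grip_width'],s['grip_force'])
E
```

```text
t 30.4 mm [-0.7  0.6 61.3] w [-0.001 -0.     0.003] rows 2.0
[ 0.53  0.3  -0.86  1.86  0.25  1.1  -0.39] 0.4489725061118646 11.943390428787097
```

Call:
jog_arm --increments '[{"tx":-1,"ty":0,"tz":20,"wx":0,"wy":0,"wz":0,"gripper":0.35},{"tx":-1,"ty":0,"tz":40,"wx":0,"wy":0,"wz":0,"gripper":0.35},{"tx":-1,"ty":0,"tz":54,"wx":0,"wy":0,"wz":0,"gripper":0.35},{"tx":-1,"ty":0,"tz":60,"wx":0,"wy":0,"wz":0,"gripper":0.35},{"tx":-1,"ty":0,"tz":61,"wx":0,"wy":0,"wz":0,"gripper":0.35}]'

```text
time: 30.77
position: [0.5294, 0.0929, 0.0318]
tool_rot: [-2.189, -2.251, 0.002]
ft_force: [-0.3, 0.5, 0.2]
grip_width: 0.442
grip_force: 11.9
```

Call:
jog_arm --increments '[{"tx":0,"ty":0,"tz":0,"wx":0,"wy":0,"wz":0,"gripper":0.35},{"tx":0,"ty":0,"tz":0,"wx":0,"wy":0,"wz":0,"gripper":0.35},{"tx":0,"ty":0,"tz":0,"wx":0,"wy":0,"wz":0,"gripper":0.35},{"tx":0,"ty":0,"tz":0,"wx":0,"wy":0,"wz":0,"gripper":0.35},{"tx":0,"ty":0,"tz":0,"wx":0,"wy":0,"wz":0,"gripper":0.35}]'

```text
time: 31.18
position: [0.5307, 0.0925, 0.0334]
tool_rot: [2.191, 2.25, 0.001]
ft_force: [-0.2, 0.7, -0.5]
grip_width: 0.441
grip_force: 11.9
```

Call:
jog_arm --increments '[{"tx":0,"ty":0,"tz":2,"wx":0,"wy":0,"wz":0,"gripper":0.35},{"tx":0,"ty":0,"tz":2,"wx":0,"wy":0,"wz":0,"gripper":0.48},{"tx":0,"ty":0,"tz":2,"wx":0,"wy":0,"wz":0,"gripper":0.56},{"tx":0,"ty":0,"tz":2,"wx":0,"wy":0,"wz":0,"gripper":0.56},{"tx":0,"ty":0,"tz":-10,"wx":0,"wy":0,"wz":0,"gripper":0.56}]'

```text
time: 31.6
position: [0.5283, 0.092, 0.0411]
tool_rot: [-2.189, -2.249, 0.005]
ft_force: [-0.7, -0.5, 0.1]
grip_width: 0.546
grip_force: 0.0
```

Call:
jog_arm --increments '[{"tx":0,"ty":0,"tz":-35,"wx":0,"wy":0,"wz":0,"gripper":0.56},{"tx":0,"ty":0,"tz":-70,"wx":0,"wy":0,"wz":0,"gripper":0.8},{"tx":20,"ty":5,"tz":-80,"wx":0,"wy":0,"wz":0,"gripper":0.8},{"tx":55,"ty":20,"tz":-80,"wx":0,"wy":0,"wz":0,"gripper":0.8},{"tx":90,"ty":40,"tz":-80,"wx":0,"wy":0,"wz":0,"gripper":0.8}]'

```text
time: 32.02
position: [0.5691, 0.1828, 0.1253]
tool_rot: [2.193, 2.244, 0.001]
ft_force: [0.8, -0.0, 1.1]
grip_width: 0.759
grip_force: 0.0
```

Call:
jog_arm --increments '[{"tx":34,"ty":18,"tz":0,"wx":0,"wy":0,"wz":0,"gripper":0.8},{"tx":68,"ty":36,"tz":0,"wx":0,"wy":0,"wz":0,"gripper":0.8},{"tx":99,"ty":53,"tz":0,"wx":0,"wy":0,"wz":0,"gripper":0.8},{"tx":99,"ty":53,"tz":15,"wx":0,"wy":0,"wz":0,"gripper":0.8},{"tx":99,"ty":53,"tz":30,"wx":0,"wy":0,"wz":0,"gripper":0.8}]'

```text
time: 32.43
position: [0.6181, 0.2877, 0.0936]
tool_rot: [-2.186, -2.255, -0.005]
ft_force: [0.3, -1.1, 0.5]
grip_width: 0.801
grip_force: 0.0
```

Call:
jog_arm --increments '[{"tx":0,"ty":0,"tz":0,"wx":0,"wy":0,"wz":0,"gripper":0.8},{"tx":0,"ty":0,"tz":0,"wx":0,"wy":0,"wz":0,"gripper":0.8},{"tx":0,"ty":0,"tz":0,"wx":0,"wy":0,"wz":0,"gripper":0.8},{"tx":0,"ty":0,"tz":0,"wx":0,"wy":0,"wz":0,"gripper":0.8},{"tx":0,"ty":0,"tz":0,"wx":0,"wy":0,"wz":0,"gripper":0.8}]'

```text
time: 32.85
position: [0.6189, 0.2829, 0.094]
tool_rot: [2.192, 2.249, 0.002]
ft_force: [0.3, -0.8, -0.1]
grip_width: 0.798
grip_force: 0.0
```

```bash
python3 - <<'E'
from h import *
np.set_printoptions(precision=4,suppress=True)
go((.619,.284,.015),1.597); print(np.round(ctrl.get_state()['joint_positions'],2))
for n in('side','top'):
    c,K,E=cam(n); cv2.imwrite(f'pics/{n}7.png',c)
    for t,h in(('dome_1',.037),('cap_1',.018)):
        for d in vision.spot_in(n,t):
            b=d['bbox']; print(n,t,np.round(b),round(d['conf'],2),onz(K,E,(b[0]+b[2])/2,(b[1]+b[3])/2,h)[:2])
a=cv2.imread('pics/side7.png');cv2.imwrite('pics/s7c.png',cv2.resize(a[150:250,190:320],None,fx=6,fy=6,interpolation=2))
E
```

```text
t 32.9 mm [ 1.1  0.  79. ] w [ 0.002  0.    -0.001] rows 2.0
[ 0.11  0.6  -0.81  1.49  0.45  1.24 -0.74]
side dome_1 [220. 184. 274. 217.] 0.6 [0.5536 0.167 ]
side dome_1 [220. 191. 241. 206.] 0.47 [0.6114 0.1684]
side cap_1 [224. 182. 278. 213.] 0.62 [0.5632 0.0967]
side cap_1 [255. 190. 267. 204.] 0.6 [0.5304 0.0804]
side cap_1 [216. 213. 223. 226.] 0.55 [0.6045 0.2877]
side cap_1 [260. 180. 271. 192.] 0.52 [ 0.5427 -0.0242]
side cap_1 [262. 193. 285. 216.] 0.42 [0.4733 0.1295]
top dome_1 [242. 159. 251. 171.] 0.57 [0.6122 0.1519]
top dome_1 [276. 159. 292. 177.] 0.48 [0.605  0.0283]
top dome_1 [225. 124. 243. 138.] 0.29 [0.7282 0.1972]
top cap_1 [279. 183. 288. 198.] 0.63 [0.5318 0.0257]
top cap_1 [129. 210. 146. 226.] 0.53 [0.4305 0.5092]
```

View pics/s7c.png

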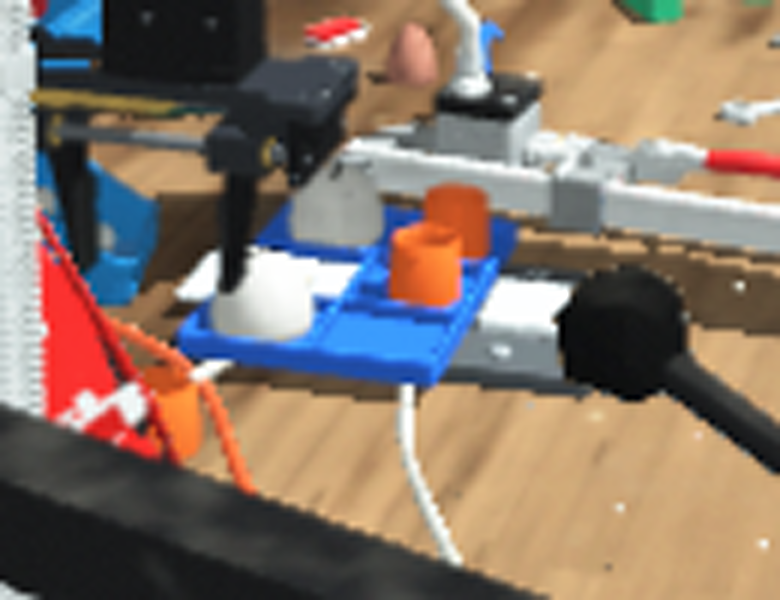

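Call:
jog_arm --increments '[{"tx":1,"ty":0,"tz":25,"wx":0,"wy":0,"wz":0,"gripper":0.8},{"tx":1,"ty":0,"tz":50,"wx":0,"wy":0,"wz":0,"gripper":0.8},{"tx":1,"ty":0,"tz":70,"wx":0,"wy":0,"wz":0,"gripper":0.8},{"tx":1,"ty":0,"tz":79,"wx":0,"wy":0,"wz":0,"gripper":0.8},{"tx":1,"ty":0,"tz":79,"wx":0,"wy":0,"wz":0,"gripper":0.35}]'

```text
time: 33.57
position: [0.6165, 0.2839, 0.0111]
tool_rot: [-2.19, -2.25, 0.007]
ft_force: [0.4, 0.2, 1.5]
grip_width: 0.774
grip_force: 0.0
```

Call:
jog_arm --increments '[{"tx":0,"ty":0,"tz":0,"wx":0,"wy":0,"wz":0,"gripper":0.35},{"tx":0,"ty":0,"tz":0,"wx":0,"wy":0,"wz":0,"gripper":0.35},{"tx":0,"ty":0,"tz":0,"wx":0,"wy":0,"wz":0,"gripper":0.35},{"tx":0,"ty":0,"tz":0,"wx":0,"wy":0,"wz":0,"gripper":0.35},{"tx":0,"ty":0,"tz":0,"wx":0,"wy":0,"wz":0,"gripper":0.35}]'

```text
time: 33.98
position: [0.6188, 0.2852, 0.015]
tool_rot: [2.191, 2.251, 0.002]
ft_force: [-0.7, -0.0, 3.6]
grip_width: 0.44
grip_force: 12.1
```

Call:
jog_arm --increments '[{"tx":0,"ty":0,"tz":0,"wx":0,"wy":0,"wz":0,"gripper":0.35},{"tx":0,"ty":0,"tz":0,"wx":0,"wy":0,"wz":0,"gripper":0.35},{"tx":0,"ty":0,"tz":-20,"wx":0,"wy":0,"wz":0,"gripper":0.35},{"tx":0,"ty":0,"tz":-50,"wx":0,"wy":0,"wz":0,"gripper":0.35},{"tx":0,"ty":0,"tz":-85,"wx":0,"wy":0,"wz":0,"gripper":0.35}]'

```text
time: 34.4
position: [0.6166, 0.2838, 0.0973]
tool_rot: [-2.19, -2.25, 0.007]
ft_force: [-0.0, -0.0, -0.3]
grip_width: 0.441
grip_force: 12.0
```

Call:
jog_arm --increments '[{"tx":-25,"ty":-25,"tz":0,"wx":0,"wy":0,"wz":0,"gripper":0.35},{"tx":-50,"ty":-50,"tz":0,"wx":0,"wy":0,"wz":0,"gripper":0.35},{"tx":-75,"ty":-75,"tz":0,"wx":0,"wy":0,"wz":0,"gripper":0.35},{"tx":-100,"ty":-92,"tz":0,"wx":0,"wy":0,"wz":0,"gripper":0.35},{"tx":-119,"ty":-95,"tz":0,"wx":0,"wy":0,"wz":0,"gripper":0.35}]'

```text
time: 34.82
position: [0.5229, 0.1613, 0.098]
tool_rot: [2.19, 2.252, -0.007]
ft_force: [0.2, 0.8, 0.7]
grip_width: 0.446
grip_force: 12.0
```

Call:
jog_arm --increments '[{"tx":0,"ty":0,"tz":0,"wx":0,"wy":0,"wz":0,"gripper":0.35},{"tx":0,"ty":0,"tz":0,"wx":0,"wy":0,"wz":0,"gripper":0.35},{"tx":0,"ty":0,"tz":5,"wx":0,"wy":0,"wz":0,"gripper":0.35},{"tx":0,"ty":0,"tz":5,"wx":0,"wy":0,"wz":0,"gripper":0.35},{"tx":0,"ty":0,"tz":5,"wx":0,"wy":0,"wz":0,"gripper":0.35}]'

```text
time: 35.23
position: [0.5261, 0.1648, 0.0934]
tool_rot: [-2.188, -2.252, 0.0]
ft_force: [-0.4, -0.2, -0.8]
grip_width: 0.444
grip_force: 12.0
```

```bash
python3 - <<'E'
from h import *
go((.5275,.1641,.032),1.597); s=ctrl.get_state(); print(s['grip_width'],s['grip_force'])
E
```

```text
t 35.2 mm [-0.8  1.5 61.4] w [-0.001 -0.001  0.003] rows 2.0
0.44437408964913117 11.965448096307227
```

Call:
jog_arm --increments '[{"tx":-1,"ty":1,"tz":20,"wx":0,"wy":0,"wz":0,"gripper":0.35},{"tx":-1,"ty":1,"tz":40,"wx":0,"wy":0,"wz":0,"gripper":0.35},{"tx":-1,"ty":1,"tz":54,"wx":0,"wy":0,"wz":0,"gripper":0.35},{"tx":-1,"ty":1,"tz":60,"wx":0,"wy":0,"wz":0,"gripper":0.35},{"tx":-1,"ty":1,"tz":61,"wx":0,"wy":0,"wz":0,"gripper":0.35}]'

```text
time: 35.65
position: [0.5265, 0.1631, 0.0317]
tool_rot: [-2.188, -2.251, 0.002]
ft_force: [0.3, 0.3, 0.2]
grip_width: 0.443
grip_force: 12.0
```

Call:
jog_arm --increments '[{"tx":0,"ty":0,"tz":0,"wx":0,"wy":0,"wz":0,"gripper":0.35},{"tx":0,"ty":0,"tz":0,"wx":0,"wy":0,"wz":0,"gripper":0.35},{"tx":0,"ty":0,"tz":0,"wx":0,"wy":0,"wz":0,"gripper":0.35},{"tx":0,"ty":0,"tz":0,"wx":0,"wy":0,"wz":0,"gripper":0.35},{"tx":0,"ty":0,"tz":0,"wx":0,"wy":0,"wz":0,"gripper":0.35}]'

```text
time: 36.07
position: [0.5278, 0.1624, 0.0333]
tool_rot: [2.191, 2.251, 0.001]
ft_force: [-0.1, -0.1, -1.0]
grip_width: 0.442
grip_force: 12.0
```

Call:
jog_arm --increments '[{"tx":0,"ty":0,"tz":1.5,"wx":0,"wy":0,"wz":0,"gripper":0.35},{"tx":0,"ty":0,"tz":1.5,"wx":0,"wy":0,"wz":0,"gripper":0.48},{"tx":0,"ty":0,"tz":1.5,"wx":0,"wy":0,"wz":0,"gripper":0.56},{"tx":0,"ty":0,"tz":1.5,"wx":0,"wy":0,"wz":0,"gripper":0.56},{"tx":0,"ty":0,"tz":-10,"wx":0,"wy":0,"wz":0,"gripper":0.56}]'

```text
time: 36.48
position: [0.5258, 0.1617, 0.0413]
tool_rot: [-2.19, -2.25, 0.005]
ft_force: [0.3, -0.2, 0.3]
grip_width: 0.543
grip_force: 0.0
```

Call:
jog_arm --increments '[{"tx":0,"ty":0,"tz":-35,"wx":0,"wy":0,"wz":0,"gripper":0.56},{"tx":0,"ty":0,"tz":-70,"wx":0,"wy":0,"wz":0,"gripper":0.6},{"tx":0,"ty":0,"tz":-110,"wx":0,"wy":0,"wz":0,"gripper":0.6},{"tx":0,"ty":-30,"tz":-120,"wx":0,"wy":0,"wz":0,"gripper":0.6},{"tx":30,"ty":-60,"tz":-120,"wx":0,"wy":0,"wz":0,"gripper":0.6}]'

```text
time: 36.9
position: [0.4711, 0.1863, 0.1667]
tool_rot: [2.198, 2.237, 0.006]
ft_force: [0.4, 1.4, -0.3]
grip_width: 0.597
grip_force: 0.0
```

Call:
jog_arm --increments '[{"tx":38,"ty":-15,"tz":0,"wx":0,"wy":0,"wz":0,"gripper":0.6},{"tx":76,"ty":-30,"tz":0,"wx":0,"wy":0,"wz":0,"gripper":0.6},{"tx":114,"ty":-45,"tz":0,"wx":0,"wy":0,"wz":0,"gripper":0.6},{"tx":150,"ty":-60,"tz":0,"wx":0,"wy":0,"wz":0,"gripper":0.6},{"tx":170,"ty":-65,"tz":0,"wx":0,"wy":0,"wz":0,"gripper":0.6}]'

```text
time: 37.32
position: [0.3939, 0.3633, 0.1643]
tool_rot: [-2.184, -2.257, -0.003]
ft_force: [0.5, -1.0, 0.4]
grip_width: 0.598
grip_force: 0.0
```

```bash
python3 - <<'E'
from h import *
np.set_printoptions(precision=4,suppress=True)
for n in('side','top'):
    c,K,E=cam(n); cv2.imwrite(f'pics/{n}8.png',c)
    for t,h in(('dome_1',.037),('cap_1',.035)):
        for d in vision.spot_in(n,t):
            b=d['bbox']; print(n,t,np.round(b),round(d['conf'],2),onz(K,E,(b[0]+b[2])/2,(b[1]+b[3])/2,h)[:2])
a=cv2.imread('pics/side8.png');b=cv2.imread('pics/top8.png')
cv2.imwrite('pics/e8.png',np.hstack([cv2.resize(x,None,fx=5,fy=5,interpolation=2) for x in(a[165:245,205:285],b[145:225,225:305])]))
E
```

```text
side dome_1 [223. 190. 242. 204.] 0.74 [0.6099 0.1516]
side dome_1 [240. 176. 256. 190.] 0.45 [0.5998 0.0129]
side dome_1 [255. 188. 267. 201.] 0.43 [0.5252 0.1015]
side cap_1 [250. 194. 261. 208.] 0.57 [0.5284 0.1539]
side cap_1 [245. 270. 258. 279.] 0.57 [0.4188 0.5668]
side cap_1 [261. 182. 272. 191.] 0.41 [0.5267 0.0233]
side cap_1 [266. 192. 287. 216.] 0.25 [0.4568 0.1594]
top dome_1 [276. 160. 293. 175.] 0.81 [0.6064 0.0249]
top dome_1 [236. 158. 252. 178.] 0.51 [0.6018 0.1596]
top dome_1 [254. 184. 266. 195.] 0.43 [0.5324 0.1034]
top cap_1 [238. 184. 253. 198.] 0.51 [0.5253 0.1511]
top cap_1 [257. 186. 269. 194.] 0.49 [0.5299 0.096 ]
```

View pics/e8.png

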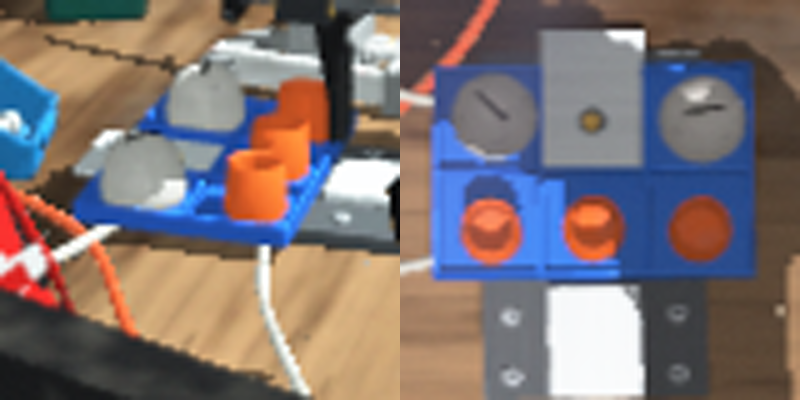

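```bash
python3 -c "
from h import *
print(ctrl.close_job())"
```

```text
the job is handed in; nothing more can be done
None
```

The rack is seated on its pin, with the three caps upright in cells 3 to 5 and the two domes in cells 1 and 2. The job was handed in at about 38 s without the arm coming near the cones; the hand-in returned no verdict.

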